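# Load the scanning stage and run it to the read mark with the coarse ring

### The arm

A 6-joint arm with a two-finger parallel gripper is mounted at the origin on a cart in front of the work surface, level with it; the furniture and walls round the work are solid. World frame = base frame: x ahead of the robot, y to its left, z up, the work surface at z = 0. Lengths are in m, angles in rad, forces in N, time in s.
With the tool pointing down it reaches from about 0.4 to 0.825 m from the base axis. Payload 7 kg.
Tool frame: the origin (TCP) lies at the very end of the fingers, on their centre line; the grasp point (between the pads) lies 19 mm behind it; x points along the fingers, y is the direction in which the jaws open and shut, and the axes are right-handed (so a half turn about x gives the same grasp; the last joint's range is limited). The gripper opens to 88 mm and grips with 3 to 60 N. Pads are 19 mm wide; open, the fingers measure 130 mm over their backs; the gripper's body (78 mm by 193 mm) begins 47 mm behind the grasp point.
Start: joints at [-0.903, 0.359, 0.012, 0, -1.224, -0.288], TCP at [0.25, -0.627, 0.227] pointing down, gripper open.
Joint ranges: [-3.07, 3.07], [-1.43, 2.12], [-1.02, 1.25], [-3.03, 1.67], [-3.05, -0], [-3.03, 3.03]. Speed limits (rad/s): [2.39, 2.39, 3.01, 3.14, 3.14, 3.14].

### API

Orientations are given as [roll, pitch, yaw] about the fixed x, y, z axes, in that order (R = Rz(yaw) Ry(pitch) Rx(roll)).
In Python, from station import arm, cams gives the robot as it stands. The module is installed in compiled form; this text tells all that it offers.
- The arm moves only by the tool carry_out, never from a script. Its argument "deltas" is a list of rows, each a list of 6 numbers: the shift along the tool's x, y, z in units of 0.04 m (1.0 is 0.04 m), then the turn, a rotation vector about the tool's x, y, z in units of 4 degrees (1.0 is 4 degrees). In form: [[tx, ty, tz, ax, ay, az], ...]. A call has 1 to 5 rows; each row shifts and turns the pose as measured when the row begins, along the tool's axes as they then stand; what a row does not reach is not made up. A row lasts 1/10 s, in which the tool goes at most 50 mm and 8.59 degrees, less where a joint would pass 70% of its speed; a pose out of reach is approached as far as the arm can. A call with a number of a shift or a turn outside -1 to 1 is refused whole. A call with a gripper value outside its range is refused whole. "hand" is the closure, from 0 (fully open) to 1 (shut), set as the call begins (left out, the last holds). The fingers move at their own pace and stop on an object; "newtons" is the grip in N (left out, the last holds). Time passes only in rows, so rows that do not move let the fingers close. It gives the time, the measured TCP pose, the force and the opening at its end, in the units of the state.
- arm.get_state(): the state, without advancing time (a new reading comes with each control period).
- cams.grab_frame(name): name is "side" or "top" or "wrist"; returns a dict with "pixels" (400x640x3 uint8, red, green, blue), "fx", "fy", "cx", "cy" (pixels), "k1" (the pictures are not rectified: a ray, as slopes to the right and down, at radius r is drawn at 1 + k1 r^2 times it, then the intrinsics apply), "T" (4x4, takes a point from camera to world coordinates); the wrist camera has in their place "hand_eye" (4x4, takes a point from camera to tool coordinates, whose origin is the TCP and whose axes are the tool frame's). Camera axes: x right, y up, looking along -z (the intrinsics and any distortion apply to the point x, -y, -z); pixel columns grow to the right and rows downward; lengths in m; the calibration is good to about 2 mm. A picture is of the moment at which its call begins: read the wrist's pose just before it. There is no depth.
- arm.job_done(): hands the job in, once; it reports no verdict.
The state is a dict: "t": time; "q": joint angles; "qd": joint speeds; "joint_efforts": joint torques, N m; "eef_pos": TCP position; "ee_rot": TCP orientation; "force": force on the tool from outside, world axes, zero at the start; "moment": the same for the moment, N m; "width": finger opening in m.
Only numpy, scipy, OpenCV 4.12 (cv2) and the standard library are available. Lean on these libraries where they do the work, as an engineer would, in place of code of your own. Each camera call takes 0.05 s, during which the arm holds its last target.

### The job

Take the sample cassette out of its holder and stand it on the stage's carriage between the two end stops; the holder leaves only its ends free and the carriage only its long sides, so set it down on the bench in between and take it again the other way, always upright. After letting go of it, turn only the outer (coarse) ring of the double knob clockwise until the carriage's pointer stands between the two posts of the read mark, leaving the inner (fine) knob as it is set. Move the carriage by the ring alone, never by pushing it or the cassette, and leave the jar, timer and marker where they are.

Things in the scene. Friction and masses are not known exactly. Their poses are not given: they have to be found in the camera images.
- cassette_center (a point): Centre (half-way up) of the sample cassette: loose white block, 28 mm (its x) x 60 mm (its y, long axis) x 36 mm high (z up), 0.12 kg or so, three small dark wells in a row on top and a dark window on both long sides; either way round serves. It starts standing in the holder, its centre 24 mm above the bench.
- cassette: The same cassette; origin at the centre of its underside, same axes.
- holder: Fixed grey holder; origin at the centre of its underside, on the bench. Floor 6 mm thick, two side walls 7 mm thick, 50 mm long (its y), up to 42 mm, 31 mm wide channel along y between them. Open at the y ends, where the cassette sticks out about 5 mm and can be gripped by its end faces (60 mm apart); its long sides are covered.
- carriage: Aluminium slide 40 (x) x 86 (y) x 10 mm; origin at the centre of its underside, 30 mm above the bench. The cassette stands on top (z 10 mm), long axis along y, between two black end stops 8 mm thick, 66 mm apart in y, up to z 44 mm; x sides open. Slides along the stage's -y, 25 mm per rad of the coarse ring; starts 52 to 60 mm before the read mark. Black pointer on its -x side at y 0.
- read_mark (a point): Point fixed to the stage, with its axes (z up), where the carriage's origin shall come: the pointer is then mid-way between two small posts, 8 mm apart, at the stage's front edge, and the cassette faces the lens of the white reader head, which stands 31 to 61 mm off in +x (lens ring 28 mm), within 20 mm in y, 82 mm high.
- stage: Fixed grey stage, origin at the centre of its underside, on the bench; 280 mm long (y), from x -60 to +45 mm, base top 24 mm above the bench. The carriage runs in its +y half; the double knob, with upright axis, is at x -10, y -100 mm.
- ring_center (a point): Centre of the outer (coarse) ring, on the knob axis, 39.5 mm above the bench: black knurled ring, 54 mm diameter, 27.5 to 51.5 mm above the bench, on a flat dial plate of 72 mm diameter, top at 27 mm. Only the inner knob stands over it: the rim can be gripped from above with the inner knob between the fingers.
- coarse_ring (a joint): Angle of the outer ring in rad, growing clockwise as seen from above; stays where it is left (friction about 0.1 N m). Starts at 0 to 0.32; the carriage is at the read mark at 2.4; stops at 3.2.
- fine_pointer (a point): Tip of the dark line on the inner (fine) knob, 10 mm off the knob axis: light metal knob on the same axis, 24 mm in diameter, from 52.5 to 73.5 mm above the bench. It turns at a touch and must not be turned.
- jar: Bystander: jar with a screw cap, 47 mm in diameter, 80 mm high; origin at the centre of its underside.
- bench_timer: Bystander: small digital timer, 62 x 68 x 24 mm; origin at the centre of its underside.
- marker: Bystander: black marker pen lying down, 13 x 137 x 14 mm, along its y; origin at the centre of its underside.
Not all that is in view belongs to the job. What is shaped like the cassette but blue is not meant.

How it is judged:
By the outcome, as a careful person would: the job done as asked, in the order asked, and still so for the second after the job is handed in, with the robot touching nothing.
It also fails if it takes over 72 s, if anything falls off the work surface, if the arm or the gripper's body presses on something with over 40 N, if the wrist force passes 120 N, or if a joint passes its speed limit or range.

## Working session

There is one attempt and no reset: what is moved stays moved. The work goes in short steps, Python scripts to look and compute and a tool call to move; the robot and the scene stay as the last step left them, time stands still between calls to the robot, and variables do not carry over. Pictures are saved under pics/ and viewed, and the job is handed in when it is done.

Besides the shell and the picture viewer there is one more tool, called by a JSON object that holds its "api" and its "payload". carry_out: Moves the arm, as the interface text tells. Shifts and turns lie within -1 to 1; 1 stands for 0.04 m of shift or 4 degrees of turn. Its arguments: {"type":"object","properties":{"deltas":{"type":"array","items":{"type":"array","items":{"type":"number","minimum":-1,"maximum":1}}},"hand":{"type":"number"},"newtons":{"type":"number"}},"required":["deltas"]}

```bash
ls; mkdir -p pics; python3 - <<'E'
from station import arm,cams
import cv2,numpy as np
s=arm.get_state()
print(s)
for n in ["side","top","wrist"]:
    f=cams.grab_frame(n)
    cv2.imwrite(f"pics/{n}0.png",f["pixels"][:,:,::-1])
    print(n,{k:(np.round(v,4).tolist()) for k,v in f.items() if k!="pixels"})
    np.savez(f"pics/{n}0.npz",**f)
E
```

```text
pics
{'t': 0.0, 'q': array([-9.02912506e-01,  3.59408187e-01,  1.11102652e-02, -3.72357221e-04,
       -1.22408765e+00, -2.88108313e-01]), 'qd': array([-0.00105559, -0.00157687,  0.00023639,  0.00073603,  0.0001097 ,
       -0.00017173]), 'joint_efforts': array([ 1.01260839e-04, -5.82712483e+01,  2.93061340e+01,  6.99703708e+00,
        7.14753172e-03, -1.45459826e-04]), 'eef_pos': array([ 0.25005368, -0.62647671,  0.22562727]), 'ee_rot': array([1.64213804, 1.56916898, 2.02178674]), 'force': array([-0.02046085,  0.60928207,  1.16956335]), 'moment': array([-0.02785573,  0.02644908, -0.02325799]), 'width': 0.08754980719067468}
side {'fx': 373.0062, 'fy': 373.0062, 'cx': 320.0054, 'cy': 201.9221, 'k1': -0.026, 'T': [[-0.9845, 0.1256, -0.1228, 0.3168], [-0.1741, -0.6046, 0.7773, 1.002], [0.0234, 0.7866, 0.6171, 0.8598], [0.0, 0.0, 0.0, 1.0]]}
top {'fx': 401.0107, 'fy': 401.0107, 'cx': 316.6592, 'cy': 210.7638, 'k1': -0.0339, 'T': [[0.0219, 0.9874, -0.157, 0.2767], [-0.9996, 0.0244, 0.0142, 0.0008], [0.0179, 0.1566, 0.9875, 1.3349], [0.0, 0.0, 0.0, 1.0]]}
wrist {'fx': 356.5838, 'fy': 356.5838, 'cx': 325.4817, 'cy': 196.743, 'k1': 0.0241, 'hand_eye': [[-0.0003, 0.2675, -0.9636, -0.1591], [1.0, 0.0001, -0.0002, -0.0003], [0.0, -0.9636, -0.2675, -0.0724], [0.0, 0.0, 0.0, 1.0]]}
```

View pics/side0.png

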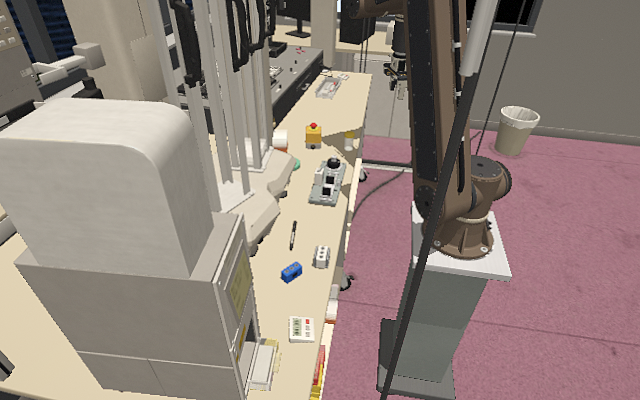

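View pics/top0.png

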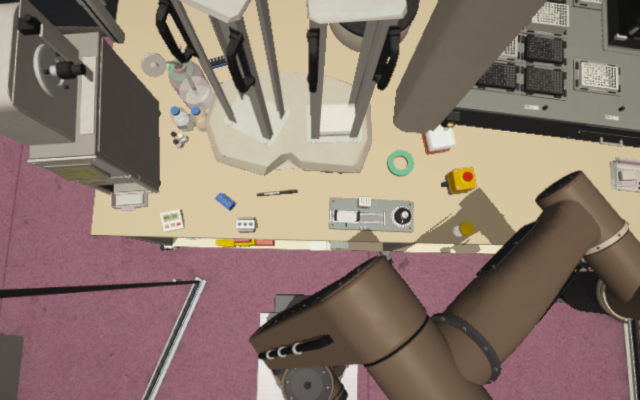

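View pics/wrist0.png

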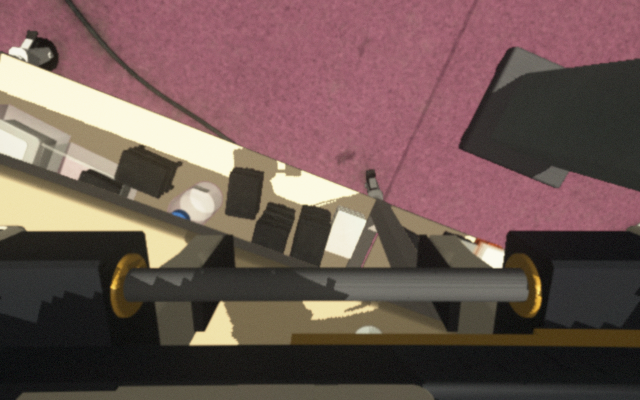

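```bash
cat > h.py <<'E'
import numpy as np,cv2
from scipy.spatial.transform import Rotation as R
def tool_T(s):
    T=np.eye(4);T[:3,:3]=R.from_euler('xyz',s['ee_rot']).as_matrix();T[:3,3]=s['eef_pos'];return T
def ray(f,u,v,T=None):
    T=f['T'] if T is None else T
    x=(u-f['cx'])/f['fx'];y=(v-f['cy'])/f['fy']
    K=float(f['k1']);rd=np.hypot(x,y);r=rd
    for _ in range(30): r=rd/(1+K*r*r)
    s=r/rd if rd>0 else 1
    d=np.array([x*s,-y*s,-1.]);return T[:3,3],T[:3,:3]@d
def onplane(f,u,v,z,T=None):
    o,d=ray(f,u,v,T);return o+d*(z-o[2])/d[2]
def proj(f,p,T=None):
    T=f['T'] if T is None else T
    c=np.linalg.inv(T)@np.append(p,1);x=-c[0]/c[2];y=c[1]/c[2]
    r2=x*x+y*y;k=1+float(f['k1'])*r2
    return np.array([f['cx']+f['fx']*x*k, f['cy']+f['fy']*y*k])
E
sed -i 's/f\[.fx.\]\*x\*k, f\[.cy.\]+f\[.fy.\]\*y\*k/f["fx"]*x*k, f["cy"]+f["fy"]*y*k/' h.py
python3 - <<'E'
import cv2
a=cv2.imread('pics/top0.png');cv2.imwrite('pics/topA.png',cv2.resize(a[170:250,150:290],None,fx=5.7,fy=5.7,interpolation=cv2.INTER_CUBIC))
cv2.imwrite('pics/topB.png',cv2.resize(a[180:250,310:430],None,fx=6.6,fy=6.6,interpolation=cv2.INTER_CUBIC))
a=cv2.imread('pics/side0.png');cv2.imwrite('pics/sideA.png',cv2.resize(a[140:350,260:380],None,fx=2.8,fy=2.8,interpolation=cv2.INTER_CUBIC))
E
```

```text
(no output)
```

View pics/topA.png

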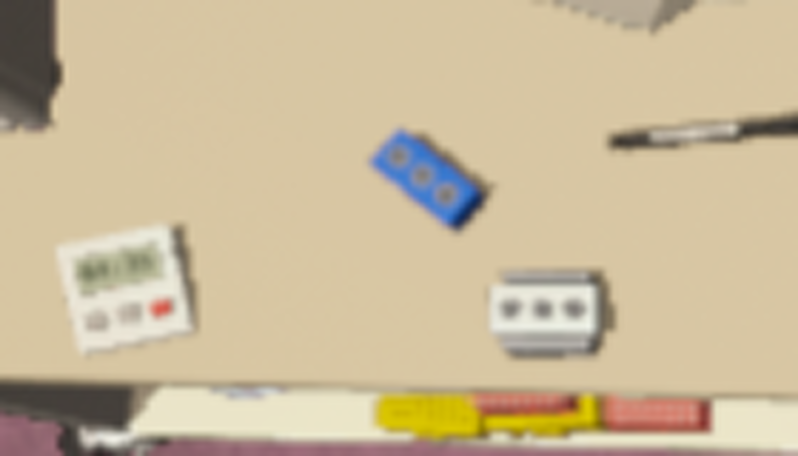

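View pics/topB.png

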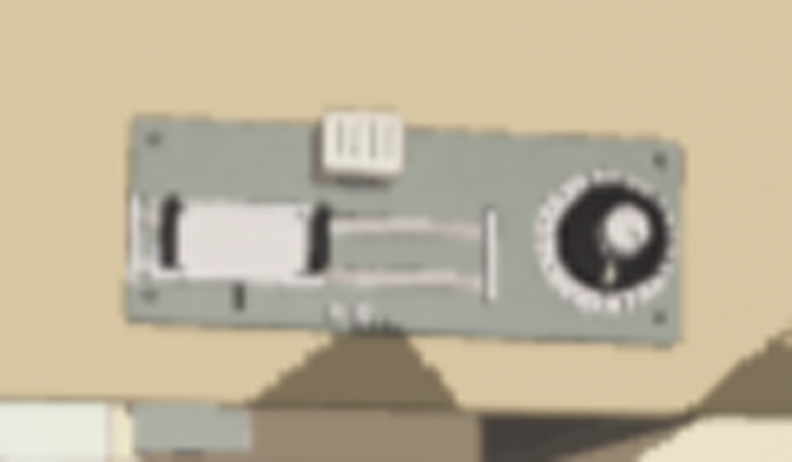

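View pics/sideA.png

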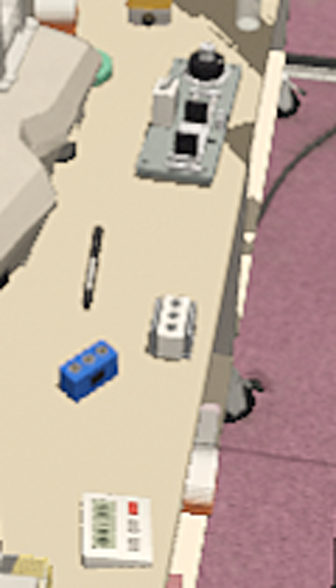

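```bash
python3 - <<'E'
from h import *
f=dict(np.load('pics/top0.npz'));a=f['pixels']
# stage corners crop B coords /6.6 + (310,180)
B=lambda x,y:(310+(x+.5)/6.6-.5,180+(y+.5)/6.6-.5)
A=lambda x,y:(150+(x+.5)/5.7-.5,170+(y+.5)/5.7-.5)
for n,p,z in [('c1',B(132,115),.024),('c2',B(683,143),.024),('c3',B(680,345),.024),('c4',B(126,320),.024),('ring',B(611,238),.0515),('fine',B(628,229),.0735),('finept',B(610,283),.0735),('cass car',B(240,238),.04),('ptr',B(238,297),.035),('posts',B(350,315),.03),
 ('stopL',B(168,232),.074),('stopR',B(318,238),.074),('reader',B(362,140),.082),
 ('cass',A(543,308),.042),('cL',A(490,306),.042),('cR',A(602,309),.042),('holder top far',A(552,275),.042),('holder near',A(552,350),.042),('blue',A(422,176),.036),('timer',A(122,288),.024),('marker1',A(612,142),.01),('edge',A(400,382),0),('edge2',B(400,405),0),('edge3',B(50,398),0)]:
    print(n,np.round(onplane(f,*p,z),4))
mk=f['pixels']
for u,v,z,n in [(277,193,.01,'mk'),(463,230,.08,'jar'),(440,140,0,'box'),(400,162,0,'tape'),(230,165,0,'device')]: print(n,np.round(onplane(f,u,v,z),3))
E
```

```text
c1 [ 0.5326 -0.0601  0.024 ]
c2 [ 0.5253 -0.3397  0.024 ]
c3 [ 0.4224 -0.3366  0.024 ]
c4 [ 0.4285 -0.0588  0.024 ]
ring [ 0.4716 -0.296   0.0515]
fine [ 0.4728 -0.2993  0.0735]
finept [ 0.4462 -0.2902  0.0735]
cass car [ 0.4688 -0.1139  0.04  ]
ptr [ 0.44   -0.1136  0.035 ]
posts [ 0.4329 -0.17    0.03  ]
stopL [ 0.4658 -0.0761  0.074 ]
stopR [ 0.4647 -0.1486  0.074 ]
reader [ 0.5118 -0.1686  0.082 ]
cass [0.4343 0.214  0.042 ]
cL [0.4347 0.2442 0.042 ]
cR [0.4345 0.1805 0.042 ]
holder top far [0.4534 0.2098 0.042 ]
holder near [0.4105 0.2077 0.042 ]
blue [0.5099 0.2885 0.036 ]
timer [0.4421 0.4606 0.024 ]
marker1 [0.5377 0.1836 0.01  ]
edge [0.3939 0.3022 0.    ]
edge2 [ 0.3913 -0.1995  0.    ]
edge3 [ 0.3907 -0.0222  0.    ]
mk [0.545 0.116 0.01 ]
jar [ 0.426 -0.484  0.08 ]
box [ 0.751 -0.445  0.   ]
tape [ 0.667 -0.303  0.   ]
device [0.64  0.282 0.   ]
```

```bash
cat >> h.py <<'E'
def go(s,pos,yaw,show=True):
    """target: tool x down, tool y along world angle yaw (mod pi nearest)"""
    T=tool_T(s);best=None
    for k in (0,np.pi,-np.pi):
        y=np.array([np.cos(yaw+k),np.sin(yaw+k),0]);x=np.array([0,0,-1.]);z=np.cross(x,y)
        Rt=np.stack([x,y,z],1);rv=R.from_matrix(T[:3,:3].T@Rt).as_rotvec()
        if best is None or np.linalg.norm(rv)<np.linalg.norm(best): best=rv
    d=T[:3,:3].T@(np.array(pos)-T[:3,3])
    print('pos',np.round(T[:3,3],4),'tooly ang',np.degrees(np.arctan2(T[1,1],T[0,1])).round(2),'q',np.round(s['q'],2),'w',round(s['width'],4),'F',np.round(s['force'],1),'t',round(s['t'],2))
    print('shift units',np.round(d/.04,2),'turn units',np.round(np.degrees(best)/4,2))
E
python3 - <<'E'
from h import *
from station import arm
s=arm.get_state();print(np.round(tool_T(s),3))
go(s,(.43,.21,.2),np.pi/2);go(s,(.45,-.3,.22),np.pi/2)
E
```

```text
[[-0.001 -0.371  0.929  0.25 ]
 [ 0.001  0.929  0.371 -0.627]
 [-1.     0.001 -0.     0.226]
 [ 0.     0.     0.     1.   ]]
pos [ 0.2501 -0.6266  0.2259] tooly ang 111.75 q [-0.9   0.36  0.01 -0.   -1.22 -0.29] w 0.0878 F [ 0.  -0.2  0.5] t 0.15
shift units [ 0.67 17.76 11.93] turn units [ 5.44 -0.01 -0.02]
pos [ 0.2501 -0.6266  0.2259] tooly ang 111.75 q [-0.9   0.36  0.01 -0.   -1.22 -0.29] w 0.0878 F [ 0.  -0.2  0.5] t 0.15
shift units [0.15 5.73 7.67] turn units [ 5.44 -0.01 -0.02]
```

{"api": "carry_out", "payload": {"deltas": [[0, 0.6, 0.85, 1, 0, 0], [0, 0.6, 0.85, 1, 0, 0], [0, 0.6, 0.85, 1, 0, 0], [0, 0.6, 0.85, 1, 0, 0], [0, 0.6, 0.85, 1, 0, 0]]}}

```text
t: 0.65
eef_pos: [0.386, -0.4687, 0.223]
ee_rot: [2.329, 1.565, 2.339]
force: [0.7, -0.7, -0.1]
width: 0.0874
```

```bash
python3 - <<'E'
from h import *
from station import arm
s=arm.get_state()
go(s,(.43,.21,.2),np.pi/2);go(s,(.46,-.26,.22),np.pi/2)
E
```

```text
pos [ 0.386  -0.4687  0.223 ] tooly ang 90.57 q [-0.56  0.25 -0.14 -0.   -1.18 -1.  ] w 0.0874 F [ 0.7 -0.7 -0.1] t 0.65
shift units [ 0.64 16.95  1.27] turn units [ 0.14 -0.06 -0.06]
pos [ 0.386  -0.4687  0.223 ] tooly ang 90.57 q [-0.56  0.25 -0.14 -0.   -1.18 -1.  ] w 0.0874 F [ 0.7 -0.7 -0.1] t 0.65
shift units [0.09 5.2  1.9 ] turn units [ 0.14 -0.06 -0.06]
```

{"api": "carry_out", "payload": {"deltas": [[0, 1, 0.3, 0, 0, 0], [0, 1, 0.3, 0, 0, 0], [0, 1, 0.3, 0, 0, 0], [0, 1, 0.3, 0, 0, 0], [0, 1, 0.3, 0, 0, 0]]}}

```text
t: 1.15
eef_pos: [0.4477, -0.2606, 0.2215]
ee_rot: [2.437, 1.563, 2.445]
force: [1.1, 0.6, 0.1]
width: 0.0876
```

{"api": "carry_out", "payload": {"deltas": [[0, 1, 0, 0, 0, 0], [0, 0.5, 0, 0, 0, 0], [0, 0, 0, 0, 0, 0]]}}

```text
t: 1.45
eef_pos: [0.4478, -0.1941, 0.2216]
ee_rot: [2.33, 1.563, 2.342]
force: [-0.3, -1.1, -0.2]
width: 0.088
```

```bash
cat > snap.py <<'E'
import sys
from h import *
from station import arm,cams
def snap(n,name):
    s=arm.get_state();f=cams.grab_frame(n)
    if n=='wrist': f['T']=tool_T(s)@f['hand_eye']
    np.savez(f'pics/{name}.npz',**f);cv2.imwrite(f'pics/{name}.png',f['pixels'][:,:,::-1]);return s,f
if __name__=='__main__':
    s,f=snap(sys.argv[1],sys.argv[2]);go(s,s['eef_pos'],np.pi/2)
E
python3 snap.py wrist w1
```

```text
pos [ 0.4478 -0.1941  0.2216] tooly ang 90.69 q [-0.01  0.06 -0.39 -0.01 -1.13 -1.55] w 0.088 F [-0.3 -1.1 -0.2] t 1.45
shift units [0. 0. 0.] turn units [ 0.17 -0.08 -0.08]
```

View pics/w1.png

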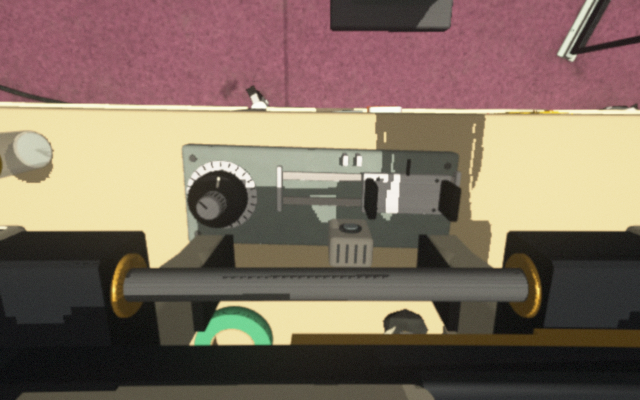

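```bash
python3 - <<'E'
import cv2
a=cv2.imread('pics/w1.png');cv2.imwrite('pics/w1z.png',cv2.resize(a[135:275,175:475],None,fx=2.66,fy=2.66,interpolation=cv2.INTER_CUBIC))
E
```

```text
(no output)
```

View pics/w1z.png

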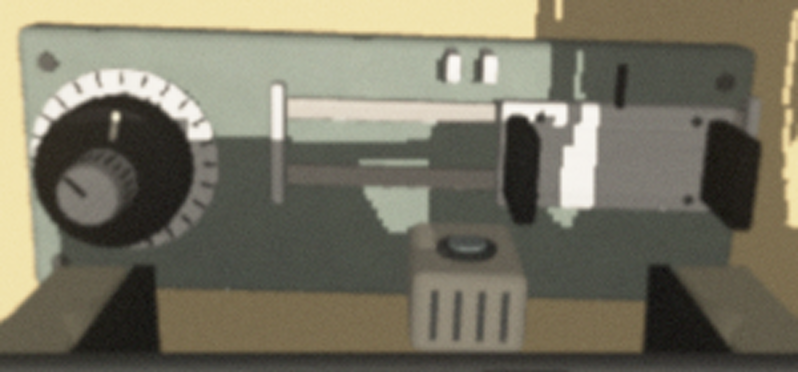

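```bash
python3 - <<'E'
from h import *
f=dict(np.load('pics/w1.npz'))
B=lambda x,y:(175+(x+.5)/2.66-.5,135+(y+.5)/2.66-.5)
for n,p,z in [('cornerNL',B(21,24),.024),('cornerNR',B(754,46),.024),('hole NL',B(47,62),.024),('hole NR',B(725,82),.024),('ringtop c',B(115,170),.0515),('fine',B(87,195),.0735),('ptr tip',B(622,66),.035),('ptr base',B(621,106),.035),('post1',B(450,82),.026),('post2',B(485,82),.026),('post1t',B(452,52),.034),('post2t',B(487,52),.034),
 ('stop1topL',B(508,117),.074),('stop1 topR',B(537,122),.074),('stop1 bot',B(520,222),.074),('stop2',B(708,122),.074),('stop2R',B(760,140),.074),('stop2bot',B(749,229),.074),('carr FL',B(500,101),.04),('carr FR',B(750,108),.04)]:
    print(n,np.round(onplane(f,*p,z),4))
E
```

```text
cornerNL [ 0.4204 -0.3352  0.024 ]
cornerNR [ 0.4256 -0.0606  0.024 ]
hole NL [ 0.4346 -0.3269  0.024 ]
hole NR [ 0.4394 -0.0701  0.024 ]
ringtop c [ 0.4688 -0.296   0.0515]
fine [ 0.4715 -0.2993  0.0735]
ptr tip [ 0.4319 -0.1123  0.035 ]
ptr base [ 0.4468 -0.1116  0.035 ]
post1 [ 0.4401 -0.1749  0.026 ]
post2 [ 0.4399 -0.1616  0.026 ]
post1t [ 0.4275 -0.1749  0.034 ]
post2t [ 0.4273 -0.1621  0.034 ]
stop1topL [ 0.443  -0.1583  0.074 ]
stop1 topR [ 0.4446 -0.1486  0.074 ]
stop1 bot [ 0.4795 -0.1527  0.074 ]
stop2 [ 0.444 -0.092  0.074]
stop2R [ 0.45   -0.0742  0.074 ]
stop2bot [ 0.4812 -0.0744  0.074 ]
carr FL [ 0.4444 -0.1572  0.04  ]
carr FR [ 0.4461 -0.0656  0.04  ]
```

{"api": "carry_out", "payload": {"deltas": [[0, 1, 0, 0, 0, 0], [0, 1, 0, 0, 0, 0], [0, 1, 0, 0, 0, 0], [0, 1, 0, 0, 0, 0], [0, 1, 0, 0, 0, 0]]}}

```text
t: 2.0
eef_pos: [0.4462, 0.0041, 0.2221]
ee_rot: [2.587, 1.563, 2.587]
force: [1.6, -0.8, -0.2]
width: 0.0878
```

{"api": "carry_out", "payload": {"deltas": [[0, 1, -0.2, 0, 0, 0], [0, 1, -0.2, 0, 0, 0], [0, 1, -0.2, 0, 0, 0], [0, 1, -0.2, 0, 0, 0], [0, 0, 0, 0, 0, 0]]}}

```text
t: 2.5
eef_pos: [0.4149, 0.1708, 0.2231]
ee_rot: [2.508, 1.563, 2.506]
force: [-1.0, -1.0, 0.0]
width: 0.0878
```

```bash
python3 snap.py wrist w2; python3 - <<'E'
import cv2
a=cv2.imread('pics/w2.png');cv2.imwrite('pics/w2z.png',cv2.resize(a[100:300,150:480],None,fx=2.4,fy=2.4,interpolation=cv2.INTER_CUBIC))
E
```

```text
pos [0.4149 0.1708 0.2231] tooly ang 89.92 q [ 0.83 -0.02 -0.46 -0.01 -1.13 -2.39] w 0.0878 F [-1. -1.  0.] t 2.5
shift units [0. 0. 0.] turn units [-0.02 -0.08 -0.06]
```

View pics/w2z.png

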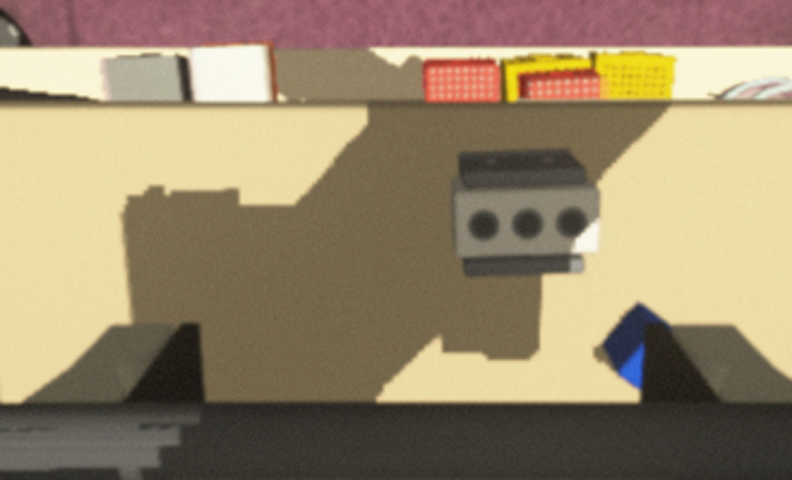

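```bash
python3 - <<'E'
from h import *
f=dict(np.load('pics/w2.npz'));g=dict(np.load('pics/top0.npz'))
B=lambda x,y:(150+(x+.5)/2.4-.5,100+(y+.5)/2.4-.5)
for n,p,z in [('w1',B(484,224),.042),('w2',B(527,224),.042),('w3',B(571,223),.042),('L top',B(454,180),.042),('Rtop',B(600,184),.042),('LB',B(463,257),.042),('RB',B(598,251),.042),('holder NL',B(460,152),.042),('holder NR',B(572,150),.042),('FL',B(465,274),.042),('FR',B(583,272),.042)]:
    print(n,np.round(onplane(f,*p,z),4))
E
```

```text
w1 [0.4322 0.1967 0.042 ]
w2 [0.4323 0.2144 0.042 ]
w3 [0.4319 0.2325 0.042 ]
L top [0.4137 0.1842 0.042 ]
Rtop [0.4156 0.2435 0.042 ]
LB [0.4464 0.1882 0.042 ]
RB [0.4439 0.2442 0.042 ]
holder NL [0.4023 0.1865 0.042 ]
holder NR [0.4016 0.2315 0.042 ]
FL [0.4538 0.1892 0.042 ]
FR [0.453  0.2384 0.042 ]
```

{"api": "carry_out", "payload": {"deltas": [[0.5, 0.6, 0.25, 0, -0.08, -0.06], [0.8, 0.45, 0.2, 0, 0, 0], [1, 0, 0, 0, 0, 0], [0.5, 0, 0, 0, 0, 0], [0, 0, 0, 0, 0, 0]]}}

```text
t: 3.05
eef_pos: [0.4374, 0.2079, 0.1085]
ee_rot: [0.19, 1.569, 0.184]
force: [0.3, -0.0, 0.4]
width: 0.0877
```

```bash
python3 - <<'E'
from h import *
from station import arm
go(arm.get_state(),(.433,.214,.011),np.pi/2)
E
python3 snap.py wrist w3
```

```text
pos [0.4374 0.2079 0.1085] tooly ang 89.64 q [ 0.85  0.16 -0.56  0.   -0.85 -2.43] w 0.0877 F [ 0.3 -0.   0.4] t 3.05
shift units [ 2.44  0.15 -0.11] turn units [-0.09  0.03 -0.01]
pos [0.4374 0.2079 0.1085] tooly ang 89.64 q [ 0.85  0.16 -0.56  0.   -0.85 -2.43] w 0.0877 F [ 0.3 -0.   0.4] t 3.05
shift units [0. 0. 0.] turn units [-0.09  0.03 -0.01]
```

View pics/w3.png

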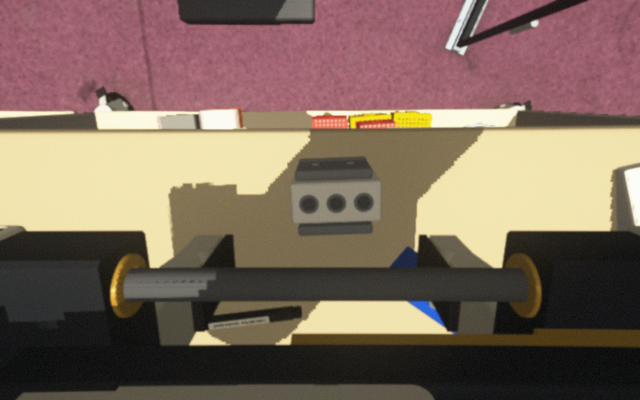

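```bash
python3 - <<'E'
from h import *
f=dict(np.load('pics/w3.npz'))
for p in [(308.5,203),(336,203),(363.5,202.5)]: print(np.round(onplane(f,*p,.042),4))
E
```

```text
[0.4321 0.1964 0.042 ]
[0.4322 0.2145 0.042 ]
[0.432  0.2326 0.042 ]
```

{"api": "carry_out", "payload": {"deltas": [[0.8, 0.15, -0.12, -0.05, 0, 0], [0.8, 0, 0, 0, 0, 0], [0.5, 0, 0, 0, 0, 0], [0, 0, 0, 0, 0, 0]]}}

```text
t: 3.5
eef_pos: [0.439, 0.2149, 0.0299]
ee_rot: [0.616, 1.557, 0.61]
force: [-0.2, -0.7, 0.0]
width: 0.0877
```

```bash
python3 - <<'E'
from h import *
from station import arm
go(arm.get_state(),(.4325,.2143,.011),np.pi/2)
E
```

```text
pos [0.439  0.2149 0.0299] tooly ang 89.66 q [ 0.86  0.28 -0.65  0.01 -0.63 -2.44] w 0.0877 F [-0.2 -0.7  0. ] t 3.5
shift units [ 0.47 -0.02 -0.17] turn units [-0.09  0.16 -0.11]
```

{"api": "carry_out", "payload": {"deltas": [[0.25, 0, -0.18, -0.08, 0.16, -0.1], [0.23, 0, 0, 0, 0, 0], [0, 0, 0, 0, 0, 0]]}}

```text
t: 3.8
eef_pos: [0.4341, 0.2161, 0.0132]
ee_rot: [0.932, 1.565, 0.931]
force: [0.7, -0.9, 0.7]
width: 0.0878
```

```bash
python3 - <<'E'
from h import *
from station import arm
go(arm.get_state(),(.4325,.2143,.011),np.pi/2)
E
```

```text
pos [0.4341 0.2161 0.0132] tooly ang 89.96 q [ 0.87  0.3  -0.66 -0.   -0.6  -2.44] w 0.0878 F [ 0.7 -0.9  0.7] t 3.8
shift units [ 0.06 -0.05 -0.04] turn units [-0.01  0.05 -0.06]
```

{"api": "carry_out", "payload": {"deltas": [[0.03, -0.05, -0.04, 0, 0, 0], [0, 0, 0, 0, 0, 0], [0, 0, 0, 0, 0, 0], [0, 0, 0, 0, 0, 0], [0, 0, 0, 0, 0, 0]], "hand": 1, "newtons": 18}}

```text
t: 4.3
eef_pos: [0.4332, 0.2149, 0.0139]
ee_rot: [0.88, 1.562, 0.88]
force: [0.4, -0.4, -1.1]
width: 0.0603
```

{"api": "carry_out", "payload": {"deltas": [[0, 0, 0, 0, 0, 0], [0, 0, 0, 0, 0, 0]]}}

```text
t: 4.5
eef_pos: [0.433, 0.2148, 0.0138]
ee_rot: [0.895, 1.562, 0.894]
force: [0.8, 0.2, -2.2]
width: 0.0604
```

{"api": "carry_out", "payload": {"deltas": [[-0.3, 0, 0, 0, 0, 0], [-0.5, 0, 0, 0, 0, 0], [-0.6, 0, 0, 0, 0, 0], [-0.5, 0, 0, 0, 0, 0], [0, 0, 0, 0, 0, 0]]}}

```text
t: 5.0
eef_pos: [0.4324, 0.2138, 0.0912]
ee_rot: [0.847, 1.565, 0.847]
force: [-0.1, 0.3, -1.4]
width: 0.06
```

```bash
python3 snap.py wrist w4; python3 - <<'E'
from h import *
from station import arm
go(arm.get_state(),(.45,.07,.009),np.pi/2)
E
```

```text
pos [0.4324 0.2138 0.0912] tooly ang 90.0 q [ 0.87  0.18 -0.59  0.   -0.8  -2.44] w 0.06 F [-0.1  0.3 -1.4] t 5.0
shift units [0. 0. 0.] turn units [-0.    0.05 -0.06]
pos [0.4318 0.2133 0.0899] tooly ang 89.97 q [ 0.87  0.18 -0.59 -0.   -0.8  -2.44] w 0.0599 F [ 1.2 -1.2 -2.5] t 5.05
shift units [ 2.01 -3.59  0.45] turn units [-0.01  0.03 -0.05]
```

View pics/w4.png

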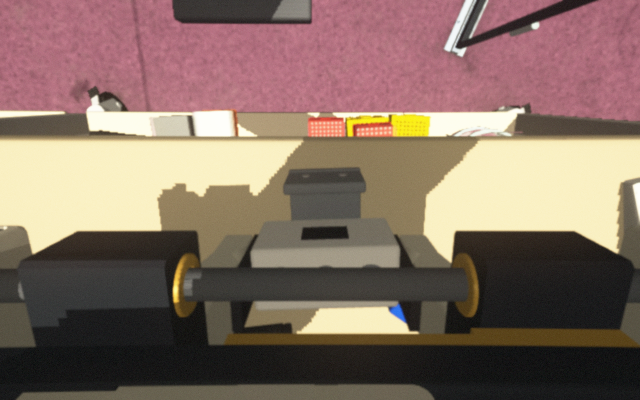

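{"api": "carry_out", "payload": {"deltas": [[0, -0.6, 0.1, 0, 0, 0], [0, -0.9, 0.15, 0, 0, 0], [0, -0.9, 0.15, 0, 0, 0], [0, -0.8, 0.1, 0, 0, 0], [0, -0.4, 0, 0, 0, 0]]}}

```text
t: 5.55
eef_pos: [0.4497, 0.0657, 0.0845]
ee_rot: [2.842, 1.568, 2.846]
force: [0.2, 0.4, -2.2]
width: 0.0601
```

```bash
python3 - <<'E'
from h import *
from station import arm
go(arm.get_state(),(.45,.07,.009),np.pi/2)
E
```

```text
pos [0.4497 0.0657 0.0845] tooly ang 90.21 q [ 0.58  0.15 -0.65 -0.   -0.78 -2.14] w 0.0601 F [ 0.2  0.4 -2.2] t 5.55
shift units [1.89 0.11 0.01] turn units [ 0.05 -0.04 -0.01]
```

{"api": "carry_out", "payload": {"deltas": [[0.5, 0, 0, 0.05, 0, 0], [0.6, 0, 0, 0, 0, 0], [0.5, 0, 0, 0, 0, 0], [0, 0, 0, 0, 0, 0]]}}

```text
t: 5.95
eef_pos: [0.4468, 0.0612, 0.0151]
ee_rot: [-3.003, 1.563, -3.009]
force: [-0.6, -0.2, -2.3]
width: 0.0601
```

```bash
python3 - <<'E'
from h import *
from station import arm
go(arm.get_state(),(.45,.07,.008),np.pi/2)
E
```

```text
pos [0.4468 0.0612 0.0151] tooly ang 89.66 q [ 0.57  0.26 -0.72 -0.01 -0.59 -2.14] w 0.0601 F [-0.6 -0.2 -2.3] t 5.95
shift units [0.18 0.22 0.08] turn units [-0.09 -0.11  0.01]
```

{"api": "carry_out", "payload": {"deltas": [[0.1, 0, 0, -0.1, -0.11, 0], [0.06, 0, 0, 0, 0, 0], [0.03, 0, 0, 0, 0, 0], [0, 0, 0, 0, 0, 0]]}}

```text
t: 6.35
eef_pos: [0.4466, 0.061, 0.0083]
ee_rot: [-1.483, 1.569, -1.48]
force: [0.1, -0.1, -1.5]
width: 0.0604
```

{"api": "carry_out", "payload": {"deltas": [[0.03, 0, 0, 0, 0, 0], [0.02, 0, 0, 0, 0, 0]]}}

```text
t: 6.55
eef_pos: [0.4472, 0.0615, 0.0076]
ee_rot: [-0.547, 1.568, -0.544]
force: [-4.7, -1.1, 11.2]
width: 0.0603
```

Contact (11 N). Release.

{"api": "carry_out", "payload": {"deltas": [[0, 0, 0, 0, 0, 0], [0, 0, 0, 0, 0, 0], [0, 0, 0, 0, 0, 0], [0, 0, 0, 0, 0, 0], [0, 0, 0, 0, 0, 0]], "hand": 0}}

```text
t: 7.05
eef_pos: [0.4485, 0.0625, 0.0086]
ee_rot: [0.104, 1.566, 0.108]
force: [0.7, -0.2, 0.2]
width: 0.0868
```

{"api": "carry_out", "payload": {"deltas": [[-0.5, 0, 0, 0, 0, 0], [-1, 0, 0, 0, 0, 0], [-1, 0, -0.3, -1, 0, 0], [-0.5, 0, -0.4, -1, 0, 0], [0, 0, 0, 0, 0, 0]]}}

```text
t: 7.55
eef_pos: [0.4188, 0.0607, 0.1317]
ee_rot: [-1.008, 1.568, -0.859]
force: [0.6, -0.1, -0.2]
width: 0.0875
```

```bash
python3 snap.py wrist w5
```

```text
pos [0.4188 0.0607 0.1317] tooly ang 98.53 q [ 0.62  0.03 -0.65  0.   -0.89 -2.04] w 0.0875 F [ 0.6 -0.1 -0.2] t 7.55
shift units [0. 0. 0.] turn units [2.13 0.02 0.03]
```

View pics/w5.png

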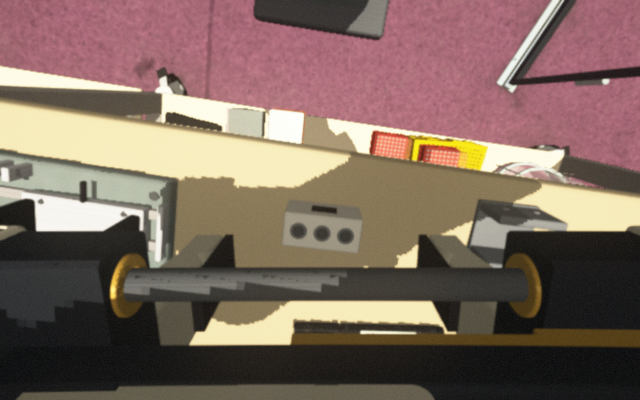

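```bash
python3 - <<'E'
from h import *
from station import arm
f=dict(np.load('pics/w5.npz'))
P=[onplane(f,*p,.036) for p in [(297.5,231),(321,233.5),(345,236)]]
print(np.round(P,4)); d=P[2]-P[0];print(np.degrees(np.arctan2(d[1],d[0])))
go(arm.get_state(),(*P[1][:2],.008),np.pi)
E
```

```text
[[0.4474 0.0429 0.036 ]
 [0.4468 0.0609 0.036 ]
 [0.4461 0.0793 0.036 ]]
92.13712893274074
pos [0.4193 0.0608 0.1308] tooly ang 98.42 q [ 0.62  0.03 -0.65  0.   -0.89 -2.04] w 0.0874 F [ 0.1 -0.4  1.2] t 7.6
shift units [ 3.07 -0.09  0.68] turn units [-2.039e+01 -1.000e-02  4.000e-02]
```

{"api": "carry_out", "payload": {"deltas": [[0, 0, 0, -1, 0, 0], [0, 0, 0, -1, 0, 0], [0, 0, 0, -1, 0, 0], [0, 0, 0, -1, 0, 0], [0, 0, 0, -1, 0, 0]]}}

```text
t: 8.1
eef_pos: [0.4191, 0.0604, 0.1259]
ee_rot: [-2.743, 1.565, -2.242]
force: [0.6, 0.3, 0.3]
width: 0.0877
```

{"api": "carry_out", "payload": {"deltas": [[0, 0, 0, -1, 0, 0], [0, 0, 0, -1, 0, 0], [0, 0, 0, -1, 0, 0], [0, 0, 0, -1, 0, 0], [0, 0, 0, -1, 0, 0]]}}

```text
t: 8.6
eef_pos: [0.4184, 0.0592, 0.1187]
ee_rot: [2.953, 1.554, -2.473]
force: [-0.4, 0.5, 0.3]
width: 0.0877
```

{"api": "carry_out", "payload": {"deltas": [[0, 0, 0, -1, 0, 0], [0, 0, 0, -1, 0, 0], [0, 0, 0, -1, 0, 0], [0, 0, 0, -1, 0, 0], [0, 0, 0, -1, 0, 0]]}}

```text
t: 9.1
eef_pos: [0.4175, 0.0578, 0.1114]
ee_rot: [2.546, 1.542, -2.524]
force: [0.2, -0.0, -0.6]
width: 0.0875
```

{"api": "carry_out", "payload": {"deltas": [[0, 0, 0, -1, 0, 0], [0, 0, 0, -1, 0, 0], [0, 0, 0, -1, 0, 0], [0, 0, 0, -1, 0, 0], [0, 0, 0, -1, 0, 0]]}}

```text
t: 9.6
eef_pos: [0.4167, 0.0565, 0.1042]
ee_rot: [2.167, 1.531, -2.547]
force: [1.2, -0.5, -0.0]
width: 0.0875
```

```bash
python3 - <<'E'
from h import *
from station import arm
go(arm.get_state(),(.448,.0615,.1),np.pi)
E
```

```text
pos [0.4167 0.0565 0.1042] tooly ang 179.88 q [ 0.61  0.08 -0.67 -0.   -0.86 -0.61] w 0.0875 F [ 1.2 -0.5 -0. ] t 9.6
shift units [ 0.08 -0.79  0.13] turn units [-0.03 -0.32 -0.47]
```

{"api": "carry_out", "payload": {"deltas": [[0, -0.45, 0.08, -0.5, -0.32, -0.47], [0, -0.4, 0.08, 0, 0, 0], [0, 0, 0, 0, 0, 0]]}}

```text
t: 9.9
eef_pos: [0.4509, 0.0628, 0.0992]
ee_rot: [1.902, 1.566, -2.777]
force: [-0.5, 0.1, -0.2]
width: 0.0875
```

```bash
python3 snap.py wrist w6; python3 - <<'E'
from h import *
from station import arm
go(arm.get_state(),(.447,.0615,.006),np.radians(182.1))
E
```

```text
pos [0.4509 0.0628 0.0992] tooly ang -178.09 q [ 0.57  0.13 -0.63 -0.   -0.82 -0.54] w 0.0875 F [-0.5  0.1 -0.2] t 9.9
shift units [0. 0. 0.] turn units [-22.02   0.03  -0.07]
pos [0.4495 0.0623 0.0988] tooly ang -178.13 q [ 0.57  0.13 -0.63 -0.   -0.82 -0.54] w 0.0878 F [-0.1 -0.2 -0.5] t 9.95
shift units [ 2.32  0.05 -0.01] turn units [-0.06 -0.03 -0.09]
```

View pics/w6.png

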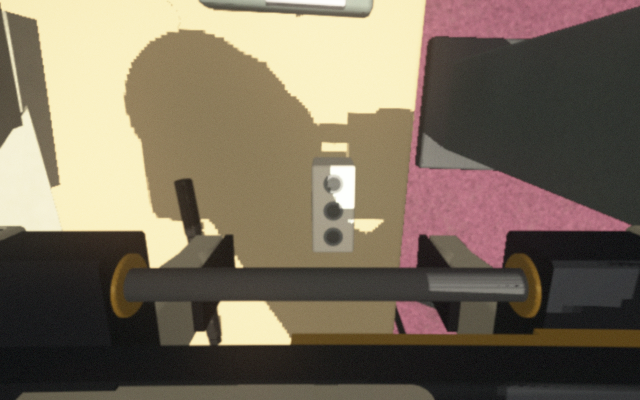

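```bash
python3 - <<'E'
from h import *
f=dict(np.load('pics/w6.npz'))
P=np.array([onplane(f,*p,.036) for p in [(333.5,184),(333.5,211),(333.5,237)]])
print(np.round(P,4)); d=P[2]-P[0];print(np.degrees(np.arctan2(d[1],d[0])))
E
```

```text
[[0.4458 0.0434 0.036 ]
 [0.4451 0.0616 0.036 ]
 [0.4444 0.0797 0.036 ]]
92.24583591847332
```

{"api": "carry_out", "payload": {"deltas": [[0.6, 0.07, 0, 0, 0, -0.08], [0.8, 0, 0, 0, 0, 0], [0.5, 0, 0, 0, 0, 0], [0, 0, 0, 0, 0, 0]]}}

```text
t: 10.35
eef_pos: [0.4444, 0.0608, 0.0185]
ee_rot: [2.321, 1.566, -2.364]
force: [-0.3, -0.8, 0.7]
width: 0.0877
```

```bash
python3 - <<'E'
from h import *
from station import arm
go(arm.get_state(),(.446,.0615,.006),np.radians(182.1))
E
```

```text
pos [0.4444 0.0608 0.0185] tooly ang -178.41 q [ 0.58  0.25 -0.73  0.   -0.59 -0.55] w 0.0877 F [-0.3 -0.8  0.7] t 10.35
shift units [ 0.31 -0.04  0.02] turn units [-0.13 -0.05 -0.05]
```

{"api": "carry_out", "payload": {"deltas": [[0.22, -0.04, 0.02, -0.12, -0.05, -0.05], [0, 0, 0, 0, 0, 0], [0, 0, 0, 0, 0, 0]]}}

```text
t: 10.65
eef_pos: [0.4458, 0.0615, 0.0096]
ee_rot: [1.856, 1.57, -2.82]
force: [0.9, 0.5, 0.8]
width: 0.0873
```

{"api": "carry_out", "payload": {"deltas": [[0, 0, 0, 0, 0, 0], [0, 0, 0, 0, 0, 0], [0, 0, 0, 0, 0, 0], [0, 0, 0, 0, 0, 0], [0, 0, 0, 0, 0, 0]], "hand": 1}}

```text
t: 11.15
eef_pos: [0.4474, 0.0625, 0.012]
ee_rot: [-1.035, 1.566, 0.572]
force: [-0.7, 0.4, 0.3]
width: 0.0531
```

{"api": "carry_out", "payload": {"deltas": [[0, 0, 0, 0, 0, 0], [0, 0, 0, 0, 0, 0], [0, 0, 0, 0, 0, 0], [0, 0, 0, 0, 0, 0]]}}

```text
t: 11.55
eef_pos: [0.4473, 0.0624, 0.0122]
ee_rot: [-1.025, 1.566, 0.582]
force: [-0.4, -0.1, -0.4]
width: 0.0275
```

```bash
python3 - <<'E'
from h import *
from station import arm
go(arm.get_state(),(.446,.0615,.006),np.radians(182.1))
E
```

```text
pos [0.4473 0.0624 0.0122] tooly ang -177.92 q [ 0.58  0.26 -0.74 -0.   -0.57 -0.54] w 0.0275 F [-0.4 -0.1 -0.4] t 11.55
shift units [ 0.15  0.03 -0.02] turn units [-0.    0.03  0.05]
```

{"api": "carry_out", "payload": {"deltas": [[-0.3, 0, 0, 0, 0, 0], [-0.8, 0, 0, 0, 0, 0], [-1, 0, 0, 0.4, 0, 0], [-0.9, 0, 0, 0.4, 0, 0], [-0.3, 0, 0, 0, 0, 0]]}}

```text
t: 12.05
eef_pos: [0.4439, 0.0605, 0.1453]
ee_rot: [2.049, 1.565, -2.687]
force: [0.5, 0.4, -2.0]
width: 0.028
```

```bash
python3 - <<'E'
from h import *
from station import arm
go(arm.get_state(),(.466,-.085,.13),np.radians(178.9))
E
```

```text
pos [0.4439 0.0605 0.1453] tooly ang 178.69 q [ 0.58  0.06 -0.58 -0.   -0.94 -0.6 ] w 0.028 F [ 0.5  0.4 -2. ] t 12.05
shift units [ 0.39 -0.64 -3.62] turn units [-0.05 -0.04 -0.07]
```

{"api": "carry_out", "payload": {"deltas": [[0, -0.1, -0.6, 0, 0, 0], [0, -0.2, -0.9, 0, 0, 0], [0, -0.2, -0.9, 0, 0, 0], [0, -0.15, -0.9, 0, 0, 0], [0, 0, -0.3, 0, 0, 0]]}}

```text
t: 12.55
eef_pos: [0.4686, -0.0861, 0.1483]
ee_rot: [-0.475, 1.569, 1.079]
force: [0.3, 0.9, -1.9]
width: 0.0276
```

{"api": "carry_out", "payload": {"deltas": [[0, 0, 0, 0, 0, 0]]}}

```text
t: 12.65
eef_pos: [0.468, -0.0876, 0.1477]
ee_rot: [0.387, 1.569, 1.938]
force: [-0.4, 0.7, -1.3]
width: 0.0278
```

```bash
python3 snap.py wrist w7; python3 - <<'E'
from h import *
from station import arm
go(arm.get_state(),(.466,-.112,.052),np.radians(178.9))
E
```

```text
pos [ 0.468  -0.0876  0.1477] tooly ang 178.85 q [ 0.23  0.1  -0.52 -0.   -0.95 -0.25] w 0.0278 F [-0.4  0.7 -1.3] t 12.65
shift units [0. 0. 0.] turn units [ 2.221e+01  1.000e-02 -2.000e-02]
pos [ 0.468  -0.087   0.1477] tooly ang 178.88 q [ 0.23  0.1  -0.52 -0.   -0.95 -0.25] w 0.0277 F [ 0.1  0.4 -1.8] t 12.7
shift units [ 2.39  0.04 -0.63] turn units [-0.    0.02 -0.01]
```

View pics/w7.png

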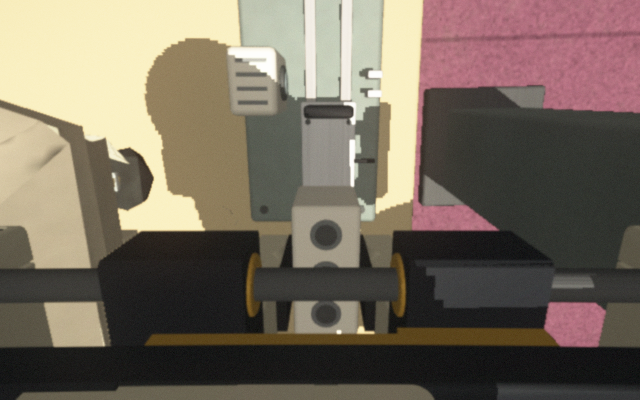

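```bash
python3 - <<'E'
from h import *
import cv2
a=cv2.imread('pics/w7.png');cv2.imwrite('pics/w7z.png',cv2.resize(a[60:340,225:425],None,fx=2.1*1.0,fy=2.1,interpolation=cv2.INTER_CUBIC))
cv2.imwrite('pics/w7y.png',cv2.resize(a[60:200,270:420],None,fx=4.2,fy=4.2,interpolation=cv2.INTER_CUBIC))
E
```

```text
(no output)
```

View pics/w7y.png

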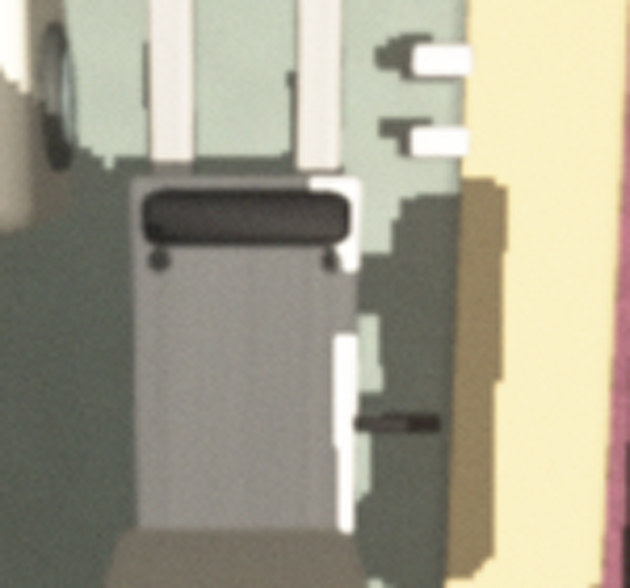

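View pics/w7z.png

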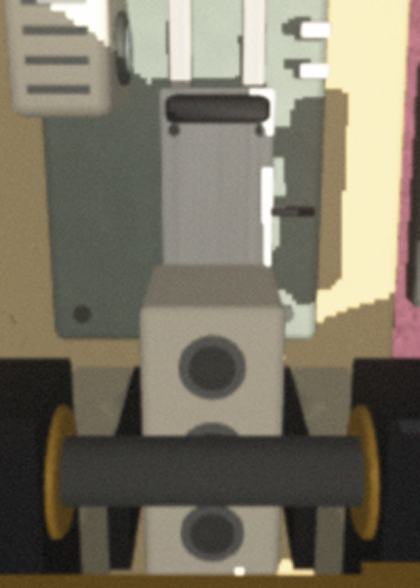

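```bash
python3 - <<'E'
from h import *
f=dict(np.load('pics/w7.npz'))
B=lambda x,y:(270+(x+.5)/4.2-.5,60+(y+.5)/4.2-.5)
C=lambda x,y:(225+(x+.5)/2.1-.5,60+(y+.5)/2.1-.5)
for n,p,z in [('carr edge L top',B(132,180),.04),('carr R top',B(360,178),.04),('carr L low',B(138,525),.04),('carr R low',B(354,525),.04),('stop top L',B(143,210),.074),('stop top R',B(351,210),.074),('stop far edge',B(245,190),.074),('stop near edge',B(245,240),.074),('stop bottom inner',B(245,246),.04),
 ('ptr base',B(358,423),.034),('ptr tip',B(438,424),.034),('post1',B(440,60),.032),('post2',B(440,141),.032),
 ('well1',C(212,366),.1715),('well3',C(212,531),.1715),('topL',C(141,306),.1715),('topR',C(283,306),.1715),('stageCornerL',C(58,335),.024),('stage corner R',C(315,335),.024)]:
    print(n,np.round(onplane(f,*p,z),4))
E
```

```text
carr edge L top [ 0.484  -0.1568  0.04  ]
carr R top [ 0.4448 -0.1563  0.04  ]
carr L low [ 0.4852 -0.0958  0.04  ]
carr R low [ 0.4457 -0.095   0.04  ]
stop top L [ 0.4802 -0.1528  0.074 ]
stop top R [ 0.4489 -0.1522  0.074 ]
stop far edge [ 0.4648 -0.1554  0.074 ]
stop near edge [ 0.4649 -0.1481  0.074 ]
stop bottom inner [ 0.4648 -0.1453  0.04  ]
ptr base [ 0.4445 -0.1128  0.034 ]
ptr tip [ 0.4299 -0.1123  0.034 ]
post1 [ 0.4304 -0.1756  0.032 ]
post2 [ 0.4301 -0.1622  0.032 ]
well1 [ 0.4672 -0.1067  0.1715]
well3 [ 0.4679 -0.0705  0.1715]
topL [ 0.4804 -0.1191  0.1715]
topR [ 0.4536 -0.1186  0.1715]
stageCornerL [ 0.5294 -0.063   0.024 ]
stage corner R [ 0.427  -0.0609  0.024 ]
```

{"api": "carry_out", "payload": {"deltas": [[0.2, 0.06, -0.3, 0, 0, 0], [0.4, 0, -0.3, 0, 0, 0], [0.4, 0, 0, 0, 0, 0], [0, 0, 0, 0, 0, 0]]}}

```text
t: 13.1
eef_pos: [0.4642, -0.1104, 0.1054]
ee_rot: [0.312, 1.569, 1.866]
force: [-0.8, 0.0, -1.7]
width: 0.0277
```

```bash
python3 - <<'E'
from h import *
from station import arm
go(arm.get_state(),(.4654,-.1118,.052),np.radians(178.9))
E
```

```text
pos [ 0.4642 -0.1104  0.1054] tooly ang 179.04 q [ 0.18  0.15 -0.58 -0.   -0.84 -0.19] w 0.0277 F [-0.8  0.  -1.7] t 13.1
shift units [ 1.33 -0.03 -0.04] turn units [ 0.04  0.03 -0.01]
```

{"api": "carry_out", "payload": {"deltas": [[0.2, -0.03, -0.04, 0.04, 0, 0], [0.13, 0, 0, 0, 0, 0], [0, 0, 0, 0, 0, 0]]}}

```text
t: 13.4
eef_pos: [0.4656, -0.1112, 0.0917]
ee_rot: [0.274, 1.569, 1.827]
force: [0.6, 0.3, -0.7]
width: 0.0281
```

```bash
python3 snap.py wrist w8; python3 - <<'E'
from h import *
from station import arm
go(arm.get_state(),(.4654,-.1118,.052),np.radians(178.9))
a=cv2.imread('pics/w8.png');cv2.imwrite('pics/w8z.png',cv2.resize(a[60:340,225:425],None,fx=2.1*1.0,fy=2.1,interpolation=cv2.INTER_CUBIC))
cv2.imwrite('pics/w8y.png',cv2.resize(a[100:250,250:430],None,fx=4,fy=4,interpolation=cv2.INTER_CUBIC))
E
```

```text
pos [ 0.4656 -0.1112  0.0917] tooly ang 179.0 q [ 0.18  0.18 -0.59 -0.   -0.81 -0.19] w 0.0281 F [ 0.6  0.3 -0.7] t 13.4
shift units [0. 0. 0.] turn units [ 2.225e+01  1.000e-02 -3.000e-02]
pos [ 0.4658 -0.1112  0.092 ] tooly ang 179.01 q [ 0.18  0.17 -0.59 -0.   -0.81 -0.19] w 0.0273 F [ 0.4  0.5 -1.7] t 13.45
shift units [ 1.    0.01 -0.02] turn units [ 0.03  0.03 -0.  ]
```

View pics/w8y.png

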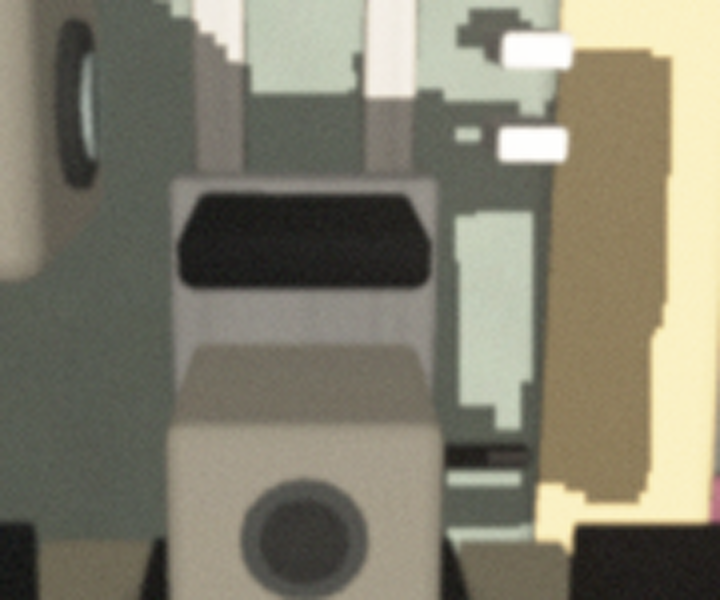

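```bash
python3 - <<'E'
from h import *
f=dict(np.load('pics/w8.npz'))
B=lambda x,y:(250+(x+.5)/4-.5,100+(y+.5)/4-.5)
for n,p,z in [('stop inner top',B(305,289),.074),('stop top L',B(179,275),.074),('stop topR',B(430,275),.074),('carr far',B(305,178),.04),('carL',B(172,182),.04),('carR',B(437,182),.04),('ptr',B(490,457),.034),('cass face bottom',B(305,345),.0795),('cass face topedge',B(305,424),.1155),('cL',B(168,430),.1155),('cR',B(440,430),.1155),('well1',B(304,539),.1155),('post1',B(535,50),.032),('post2',B(533,144),.032)]:
    print(n,np.round(onplane(f,*p,z),4))
E
```

```text
stop inner top [ 0.4645 -0.1475  0.074 ]
stop top L [ 0.4803 -0.1496  0.074 ]
stop topR [ 0.4487 -0.149   0.074 ]
carr far [ 0.4643 -0.1571  0.04  ]
carL [ 0.4839 -0.1569  0.04  ]
carR [ 0.4449 -0.1562  0.04  ]
ptr [ 0.4355 -0.1114  0.034 ]
cass face bottom [ 0.4646 -0.1416  0.0795]
cass face topedge [ 0.4646 -0.1424  0.1155]
cL [ 0.4782 -0.142   0.1155]
cR [ 0.4512 -0.1416  0.1155]
well1 [ 0.4649 -0.1302  0.1155]
post1 [ 0.4297 -0.1745  0.032 ]
post2 [ 0.4296 -0.1606  0.032 ]
```

{"api": "carry_out", "payload": {"deltas": [[0.1, 0, -0.045, 0, 0, 0], [0.1, 0, 0, 0, 0, 0], [0, 0, 0, 0, 0, 0]]}}

```text
t: 13.75
eef_pos: [0.4666, -0.1128, 0.0843]
ee_rot: [-0.731, 1.568, 0.823]
force: [0.4, -0.5, -1.2]
width: 0.0281
```

```bash
python3 - <<'E'
from h import *
from station import arm
go(arm.get_state(),(.4658,-.113,.052),np.radians(178.9))
E
```

```text
pos [ 0.4666 -0.1128  0.0843] tooly ang 179.05 q [ 0.17  0.19 -0.6  -0.   -0.78 -0.19] w 0.0281 F [ 0.4 -0.5 -1.2] t 13.75
shift units [ 0.81  0.02 -0.01] turn units [0.04 0.03 0.03]
```

{"api": "carry_out", "payload": {"deltas": [[0.2, 0.02, -0.01, 0.04, 0.02, 0.02], [0.2, 0, 0, 0, 0, 0], [0.2, 0, 0, 0, 0, 0], [0, 0, 0, 0, 0, 0]]}}

```text
t: 14.15
eef_pos: [0.4657, -0.1132, 0.0582]
ee_rot: [-0.808, 1.57, 0.743]
force: [-0.7, 0.9, -1.3]
width: 0.0281
```

```bash
python3 - <<'E'
from h import *
from station import arm
go(arm.get_state(),(.4658,-.113,.052),np.radians(178.9))
E
```

```text
pos [ 0.4657 -0.1132  0.0582] tooly ang 178.86 q [ 0.17  0.22 -0.63 -0.   -0.72 -0.19] w 0.0281 F [-0.7  0.9 -1.3] t 14.15
shift units [ 0.16 -0.    0.01] turn units [-0.01  0.01  0.01]
```

{"api": "carry_out", "payload": {"deltas": [[0.08, 0, 0, 0, 0, 0], [0.04, 0, 0, 0, 0, 0], [0, 0, 0, 0, 0, 0]]}}

```text
t: 14.45
eef_pos: [0.4656, -0.1133, 0.0526]
ee_rot: [0.807, 1.57, 2.358]
force: [1.0, 0.1, -1.6]
width: 0.0279
```

```bash
python3 snap.py wrist w9; python3 - <<'E'
from h import *
a=cv2.imread('pics/w9.png');cv2.imwrite('pics/w9y.png',cv2.resize(a[60:340,225:425],None,fx=2.1,fy=2.1,interpolation=cv2.INTER_CUBIC))
E
```

```text
pos [ 0.4656 -0.1133  0.0526] tooly ang 178.87 q [ 0.17  0.23 -0.63 -0.   -0.7  -0.19] w 0.0279 F [ 1.   0.1 -1.6] t 14.45
shift units [0. 0. 0.] turn units [ 2.222e+01 -0.000e+00 -1.000e-02]
```

View pics/w9y.png

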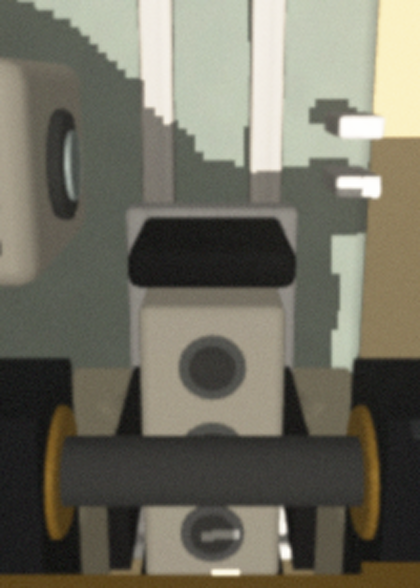

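{"api": "carry_out", "payload": {"deltas": [[0.03, 0, 0, 0, 0, 0], [0.02, 0, 0, 0, 0, 0]]}}

```text
t: 14.7
eef_pos: [0.4659, -0.1133, 0.052]
ee_rot: [-1.482, 1.57, 0.07]
force: [-5.6, 3.0, 13.8]
width: 0.0279
```

{"api": "carry_out", "payload": {"deltas": [[0, 0, 0, 0, 0, 0], [0, 0, 0, 0, 0, 0], [0, 0, 0, 0, 0, 0], [0, 0, 0, 0, 0, 0], [0, 0, 0, 0, 0, 0]], "hand": 0}}

```text
t: 15.2
eef_pos: [0.4672, -0.1132, 0.0532]
ee_rot: [-1.489, 1.567, 0.063]
force: [0.1, -0.7, 0.5]
width: 0.0621
```

{"api": "carry_out", "payload": {"deltas": [[-0.2, 0, 0, 0, 0, 0], [-0.7, 0, 0, 0, 0, 0], [-1, 0, 0, 0, 0, 0], [-1, 0, 0, 0, 0, 0], [-0.5, 0, 0, 0, 0, 0]]}}

```text
t: 15.7
eef_pos: [0.4642, -0.1138, 0.1927]
ee_rot: [1.852, 1.566, -2.88]
force: [1.0, -0.4, 0.2]
width: 0.0874
```

```bash
python3 snap.py wrist w10; python3 - <<'E'
from h import *
a=cv2.imread('pics/w10.png');cv2.imwrite('pics/w10y.png',cv2.resize(a[20:270,210:440],None,fx=2.4,fy=2.4,interpolation=cv2.INTER_CUBIC))
E
```

```text
pos [ 0.4642 -0.1138  0.1927] tooly ang 178.91 q [ 0.17  0.06 -0.46  0.   -1.06 -0.19] w 0.0874 F [ 1.  -0.4  0.2] t 15.7
shift units [0. 0. 0.] turn units [22.23 -0.07 -0.04]
```

View pics/w10y.png

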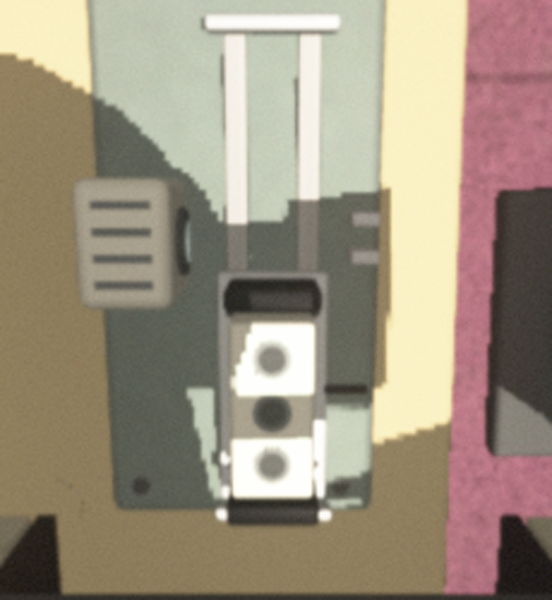

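{"api": "carry_out", "payload": {"deltas": [[0, 0, -1, 0, 0, 0], [0, 0, -1, 0, 0, 0], [0, -0.05, -1, 0, 0, 0], [0, -0.05, -0.8, 0, 0, 0], [0, 0, 0, 0, 0, 0]]}}

```text
t: 16.25
eef_pos: [0.4689, -0.2699, 0.2008]
ee_rot: [-1.782, 1.563, -0.224]
force: [-0.3, -0.2, -0.7]
width: 0.0877
```

```bash
python3 snap.py wrist w11; python3 - <<'E'
from h import *
from station import arm
go(arm.get_state(),(.471,-.298,.032),np.radians(178.9))
f=dict(np.load('pics/w10.npz'))
B=lambda x,y:(210+(x+.5)/2.4-.5,20+(y+.5)/2.4-.5)
for n,p,z in [('ptr',B(346,389),.034),('p1',B(366,219),.032),('p2',B(366,257),.032),('w1',B(272,359),.076),('w2',B(272,413),.076),('w3',B(272,466),.076),('stop in',B(272,318),.04),('stopouter2',B(272,497),.074),('stop1 in top',B(272,316),.074)]: print(n,np.round(onplane(f,*p,z),4))
a=cv2.imread('pics/w11.png');cv2.imwrite('pics/w11y.png',cv2.resize(a[70:270,200:440],None,fx=3.2,fy=2.9*3.2/2.9*0.9,interpolation=cv2.INTER_CUBIC))
E
```

```text
pos [ 0.4689 -0.2699  0.2008] tooly ang 179.29 q [-0.16  0.15 -0.33  0.   -1.08  0.15] w 0.0877 F [-0.3 -0.2 -0.7] t 16.25
shift units [0. 0. 0.] turn units [22.32  0.07  0.11]
pos [ 0.4686 -0.2687  0.2007] tooly ang 179.29 q [-0.16  0.15 -0.33  0.   -1.08  0.14] w 0.0878 F [-0.   0.3  0. ] t 16.3
shift units [ 4.22 -0.04 -0.73] turn units [ 0.1  -0.02  0.11]
ptr [ 0.4373 -0.1119  0.034 ]
p1 [ 0.43   -0.1746  0.032 ]
p2 [ 0.4299 -0.161   0.032 ]
w1 [ 0.4649 -0.1322  0.076 ]
w2 [ 0.4653 -0.1139  0.076 ]
w3 [ 0.4657 -0.0954  0.076 ]
stop in [ 0.4649 -0.1404  0.04  ]
stopouter2 [ 0.466  -0.0835  0.074 ]
stop1 in top [ 0.4647 -0.146   0.074 ]
```

View pics/w11.png

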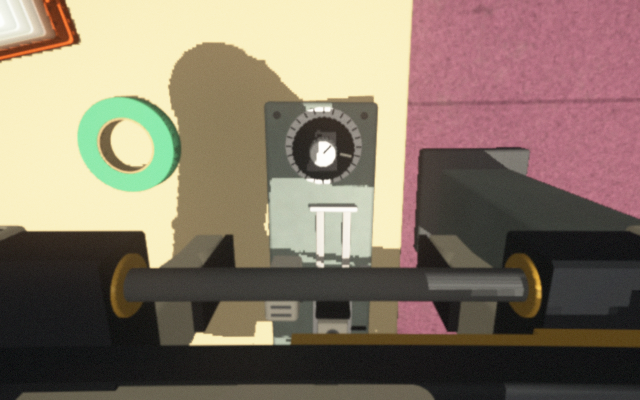

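```bash
python3 - <<'E'
import cv2
a=cv2.imread('pics/w11.png');cv2.imwrite('pics/w11y.png',cv2.resize(a[95:195,260:385],None,fx=6,fy=6,interpolation=cv2.INTER_CUBIC))
E
```

```text
(no output)
```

View pics/w11y.png

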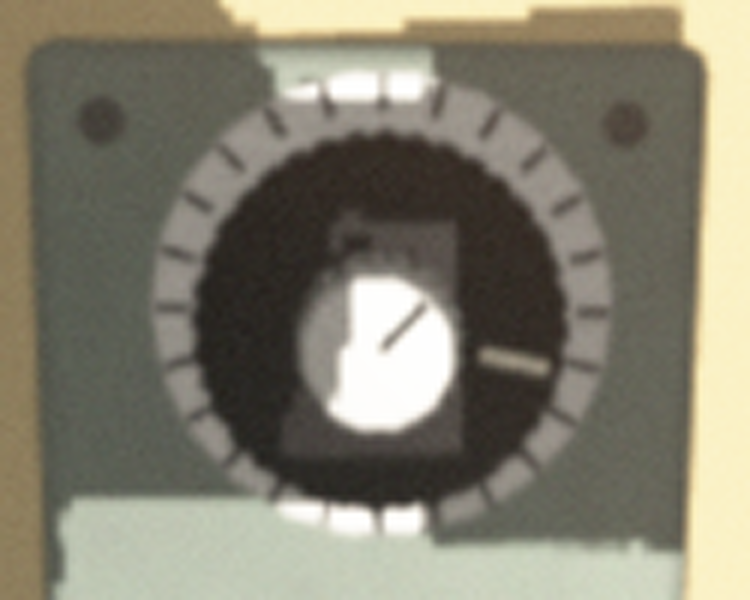

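```bash
python3 - <<'E'
from h import *
from station import arm
f=dict(np.load('pics/w11.npz'))
B=lambda x,y:(260+(x+.5)/6-.5,95+(y+.5)/6-.5)
for n,p,z in [('dial',B(381.5,304),.027),('knob',B(380,354),.0735),('tip',B(425,307),.0735),('line in',B(384,349),.0735),('ring l',B(195,320),.05),('ring r',B(570,320),.05),('ringmark in',B(480,353),.0515),('ringmark out',B(548,368),.0515),('corner',B(30,40),.024),('cornR',B(708,45),.024)]: print(n,np.round(onplane(f,*p,z),4))
go(arm.get_state(),(.471,-.298,.032),np.radians(178.9))
E
```

```text
dial [ 0.4718 -0.2999  0.027 ]
knob [ 0.4713 -0.2991  0.0735]
tip [ 0.4652 -0.3053  0.0735]
line in [ 0.4708 -0.2998  0.0735]
ring l [ 0.4985 -0.3008  0.05  ]
ring r [ 0.4442 -0.3002  0.05  ]
ringmark in [ 0.4572 -0.2958  0.0515]
ringmark out [ 0.4474 -0.2935  0.0515]
corner [ 0.5246 -0.34    0.024 ]
cornR [ 0.4219 -0.338   0.024 ]
pos [ 0.4686 -0.2687  0.2007] tooly ang 179.29 q [-0.16  0.15 -0.33  0.   -1.08  0.14] w 0.0878 F [-0.   0.3  0. ] t 16.3
shift units [ 4.22 -0.04 -0.73] turn units [ 0.1  -0.02  0.11]
```

{"api": "carry_out", "payload": {"deltas": [[0.4, -0.07, -0.5, 0.1, 0, 0.1], [0.8, 0, -0.27, 0, 0, 0], [0.8, 0, 0, 0, 0, 0], [0.4, 0, 0, 0, 0, 0], [0, 0, 0, 0, 0, 0]]}}

```text
t: 16.8
eef_pos: [0.4719, -0.2981, 0.1041]
ee_rot: [-1.911, 1.566, -0.359]
force: [-0.7, 0.7, -0.1]
width: 0.0877
```

```bash
python3 - <<'E'
from h import *
from station import arm
go(arm.get_state(),(.4715,-.2993,.033),np.radians(178.9))
E
```

```text
pos [ 0.4719 -0.2981  0.1041] tooly ang 178.91 q [-0.21  0.28 -0.41  0.   -0.88  0.19] w 0.0877 F [-0.7  0.7 -0.1] t 16.8
shift units [ 1.78  0.02 -0.03] turn units [ 0.   -0.02  0.06]
```

{"api": "carry_out", "payload": {"deltas": [[0.5, 0.02, -0.03, 0, 0, 0.06], [0.6, 0, 0, 0, 0, 0], [0.4, 0, 0, 0, 0, 0], [0, 0, 0, 0, 0, 0]]}}

```text
t: 17.2
eef_pos: [0.4741, -0.2973, 0.0472]
ee_rot: [-2.182, 1.565, -0.627]
force: [-0.3, 1.6, 0.4]
width: 0.0876
```

```bash
python3 - <<'E'
from h import *
from station import arm
go(arm.get_state(),(.4715,-.2993,.033),np.radians(178.9))
E
```

```text
pos [ 0.4741 -0.2973  0.0472] tooly ang 179.14 q [-0.21  0.35 -0.47  0.   -0.75  0.19] w 0.0876 F [-0.3  1.6  0.4] t 17.2
shift units [ 0.35  0.07 -0.05] turn units [ 0.06 -0.04  0.06]
```

{"api": "carry_out", "payload": {"deltas": [[0.2, 0.07, -0.05, 0.05, -0.04, 0.06], [0.1, 0, 0, 0, 0, 0], [0, 0, 0, 0, 0, 0]]}}

```text
t: 17.5
eef_pos: [0.4734, -0.2991, 0.0379]
ee_rot: [-1.909, 1.566, -0.356]
force: [-0.1, 0.9, 0.3]
width: 0.0875
```

```bash
python3 - <<'E'
from h import *
from station import arm
go(arm.get_state(),(.4715,-.2993,.033),np.radians(178.9))
E
```

```text
pos [ 0.4734 -0.2991  0.0379] tooly ang 179.03 q [-0.21  0.36 -0.47  0.   -0.73  0.2 ] w 0.0875 F [-0.1  0.9  0.3] t 17.5
shift units [ 0.12  0.05 -0.  ] turn units [ 0.03 -0.02  0.06]
```

{"api": "carry_out", "payload": {"deltas": [[0.1, 0.06, 0, 0.03, 0, 0.06], [0.05, 0, 0, 0, 0, 0], [0, 0, 0, 0, 0, 0]]}}

```text
t: 17.8
eef_pos: [0.4716, -0.2994, 0.0329]
ee_rot: [-2.421, 1.568, -0.869]
force: [-0.2, 0.3, 0.3]
width: 0.0873
```

{"api": "carry_out", "payload": {"deltas": [[0, 0, 0, 0, 0, 0], [0, 0, 0, 0, 0, 0], [0, 0, 0, 0, 0, 0], [0, 0, 0, 0, 0, 0], [0, 0, 0, 0, 0, 0]], "hand": 1, "newtons": 18}}

```text
t: 18.3
eef_pos: [0.472, -0.2996, 0.0333]
ee_rot: [-2.259, 1.567, -0.707]
force: [7.4, 0.4, -1.8]
width: 0.0532
```

{"api": "carry_out", "payload": {"deltas": [[0, 0, 0, 0, 0, 0], [0, 0, 0, 0, 0, 0]]}}

```text
t: 18.5
eef_pos: [0.4721, -0.2995, 0.0333]
ee_rot: [-2.282, 1.567, -0.73]
force: [-0.3, -0.1, 0.5]
width: 0.0529
```

```bash
python3 - <<'E'
from h import *
from station import arm
go(arm.get_state(),(.4715,-.2993,.033),np.radians(178.9))
E
```

```text
pos [ 0.4721 -0.2995  0.0333] tooly ang 178.9 q [-0.21  0.37 -0.48  0.   -0.72  0.19] w 0.0529 F [-0.3 -0.1  0.5] t 18.5
shift units [0.01 0.01 0.01] turn units [ 0.   -0.03  0.04]
```

{"api": "carry_out", "payload": {"deltas": [[-0.02, 0, 0, 0.6, 0, 0], [-0.03, 0, 0, 0.8, 0, 0], [-0.03, 0, 0, 0.8, 0, 0]]}}

```text
t: 18.8
eef_pos: [0.472, -0.2995, 0.0334]
ee_rot: [-2.045, 1.568, -0.652]
force: [4.5, -4.0, -13.3]
width: 0.0532
```

```bash
python3 - <<'E'
from h import *
from station import arm
s=arm.get_state();go(s,(.4719,-.2995,.0333),np.radians(175));print(s['moment'])
E
```

```text
pos [ 0.472  -0.2995  0.0334] tooly ang 169.82 q [-0.21  0.37 -0.48  0.   -0.72  0.04] w 0.0532 F [  4.5  -4.  -13.3] t 18.8
shift units [ 0.  0. -0.] turn units [-1.3  -0.02  0.03]
[-1.33576178 -1.34375881  0.1095686 ]
```

{"api": "carry_out", "payload": {"deltas": [[-0.01, 0, 0, 1, 0, 0], [-0.01, 0, 0, 1, 0, 0], [-0.01, 0, 0, 1, 0, 0], [-0.01, 0, 0, 1, 0, 0], [-0.01, 0, 0, 1, 0, 0]]}}

```text
t: 19.3
eef_pos: [0.4718, -0.2995, 0.0333]
ee_rot: [-2.136, 1.569, -1.105]
force: [1.2, -1.0, -4.6]
width: 0.0532
```

```bash
python3 - <<'E'
from h import *
from station import arm
s=arm.get_state();go(s,(.4719,-.2995,.0333),np.radians(175));print(s['moment'])
E
```

```text
pos [ 0.4718 -0.2995  0.0333] tooly ang 149.02 q [-0.21  0.37 -0.48  0.   -0.72 -0.33] w 0.0532 F [ 1.2 -1.  -4.6] t 19.3
shift units [ 0. -0.  0.] turn units [-6.49 -0.01  0.01]
[-0.31406898 -0.42993076  0.10512424]
```

{"api": "carry_out", "payload": {"deltas": [[-0.005, 0, 0, 1, 0, 0], [-0.005, 0, 0, 1, 0, 0], [-0.005, 0, 0, 1, 0, 0], [-0.005, 0, 0, 1, 0, 0], [-0.005, 0, 0, 1, 0, 0]]}}

```text
t: 19.8
eef_pos: [0.4716, -0.2993, 0.0333]
ee_rot: [-2.526, 1.57, -1.859]
force: [-0.5, 0.2, -1.9]
width: 0.053
```

{"api": "carry_out", "payload": {"deltas": [[-0.005, 0, 0, 1, 0, 0], [-0.005, 0, 0, 1, 0, 0], [-0.005, 0, 0, 1, 0, 0], [-0.005, 0, 0, 1, 0, 0], [-0.005, 0, 0, 1, 0, 0]]}}

```text
t: 20.3
eef_pos: [0.4716, -0.2992, 0.0333]
ee_rot: [-2.75, 1.57, -2.447]
force: [1.3, 0.1, -2.6]
width: 0.053
```

```bash
python3 snap.py wrist w12; python3 - <<'E'
from h import *
from station import arm
s=arm.get_state();go(s,(.4719,-.2995,.0333),np.radians(50.4));print(s['moment'])
E
```

```text
pos [ 0.4716 -0.2992  0.0333] tooly ang 107.4 q [-0.21  0.37 -0.48  0.   -0.72 -1.05] w 0.053 F [ 1.3  0.1 -2.6] t 20.3
shift units [0. 0. 0.] turn units [ 4.35 -0.01  0.01]
pos [ 0.4716 -0.2991  0.0333] tooly ang 107.15 q [-0.21  0.37 -0.48  0.   -0.72 -1.06] w 0.0531 F [ 1.3 -0.4 -2.4] t 20.35
shift units [ 0.   -0.01  0.01] turn units [ 1.419e+01 -1.000e-02  1.000e-02]
[-0.12587023 -0.27251438 -0.13024271]
```

View pics/w12.png

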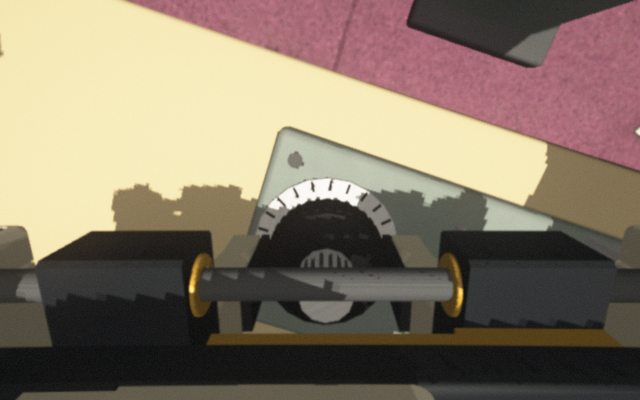

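{"api": "carry_out", "payload": {"deltas": [[-0.005, 0, 0, 1, 0, 0], [-0.005, 0, 0, 1, 0, 0], [-0.005, 0, 0, 1, 0, 0], [-0.005, 0, 0, 1, 0, 0], [-0.005, 0, 0, 1, 0, 0]]}}

```text
t: 20.85
eef_pos: [0.4715, -0.2989, 0.0333]
ee_rot: [-2.83, 1.569, -2.885]
force: [0.9, -0.4, -2.4]
width: 0.0532
```

{"api": "carry_out", "payload": {"deltas": [[-0.005, 0, 0, 1, 0, 0], [-0.005, 0, 0, 1, 0, 0], [-0.005, 0, 0, 1, 0, 0], [-0.005, 0, 0, 1, 0, 0], [-0.005, 0, 0, 1, 0, 0]]}}

```text
t: 21.35
eef_pos: [0.4716, -0.2988, 0.0333]
ee_rot: [-2.671, 1.569, -3.081]
force: [1.5, 0.2, -2.0]
width: 0.0531
```

```bash
python3 snap.py top t2; python3 snap.py wrist w13; python3 - <<'E'
from h import *
from station import arm
s=arm.get_state();go(s,(.4719,-.2995,.0333),np.radians(50.4));print(s['moment'])
a=cv2.imread('pics/t2.png');cv2.imwrite('pics/t2z.png',cv2.resize(a[180:250,310:430],None,fx=6.6,fy=6.6,interpolation=cv2.INTER_CUBIC))
E
```

```text
pos [ 0.4716 -0.2988  0.0333] tooly ang 66.54 q [-0.21  0.37 -0.48  0.   -0.72 -1.77] w 0.0531 F [ 1.5  0.2 -2. ] t 21.35
shift units [0. 0. 0.] turn units [-5.87 -0.03  0.01]
pos [ 0.4716 -0.2987  0.0333] tooly ang 66.29 q [-0.21  0.37 -0.48  0.   -0.72 -1.77] w 0.0531 F [ 1.   0.3 -2.9] t 21.4
shift units [0. 0. 0.] turn units [-5.93 -0.02  0.01]
pos [ 0.4716 -0.2988  0.0333] tooly ang 66.61 q [-0.21  0.37 -0.48  0.   -0.72 -1.77] w 0.0533 F [ 1.1 -0.3 -3.4] t 21.45
shift units [ 0.   -0.01  0.01] turn units [ 4.05 -0.02  0.01]
[-0.23522741 -0.47948685 -0.10918217]
```

View pics/t2z.png

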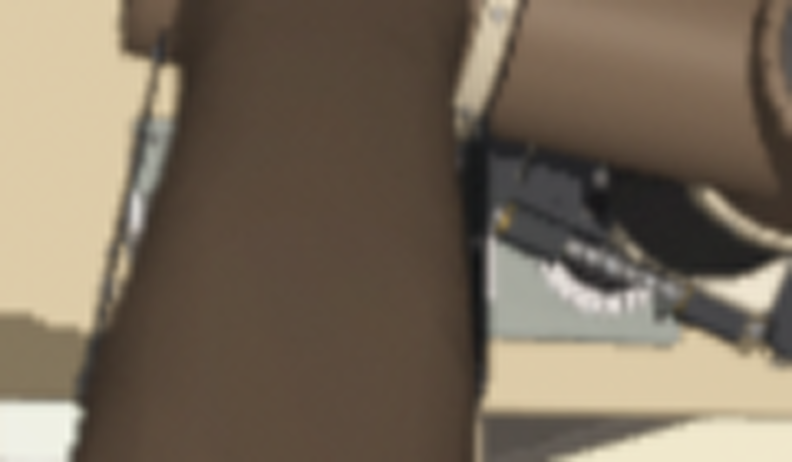

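View pics/w13.png

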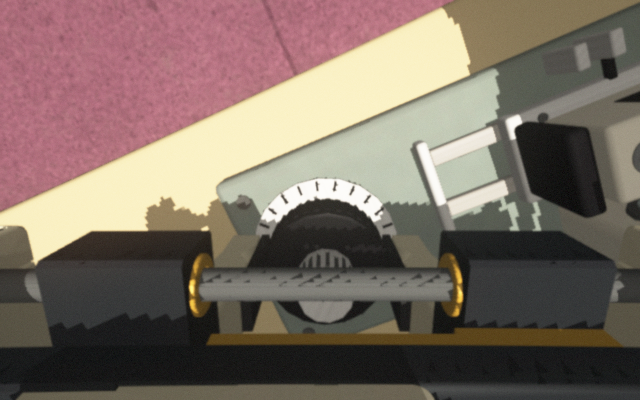

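```bash
cat > zm.py <<'E'
import sys,cv2
n,o,x0,x1,y0,y1,k=sys.argv[1],sys.argv[2],*map(int,sys.argv[3:7]),float(sys.argv[7])
a=cv2.imread(f'pics/{n}.png');cv2.imwrite(f'pics/{o}.png',cv2.resize(a[y0:y1,x0:x1],None,fx=k,fy=k,interpolation=cv2.INTER_CUBIC))
E
python3 zm.py w13 w13z 520 640 10 110 6
```

```text
(no output)
```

View pics/w13z.png

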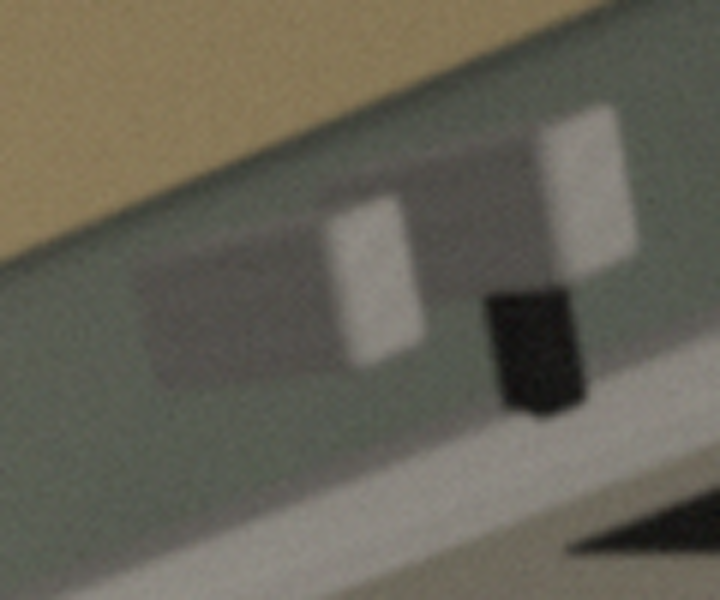

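```bash
python3 - <<'E'
from h import *
f=dict(np.load('pics/w13.npz'))
B=lambda x,y:(520+(x+.5)/6-.5,10+(y+.5)/6-.5)
foot=onplane(f,*B(158,388),.024)
for z in np.arange(.024,.06,.004): print(round(z,3),(proj(f,np.r_[foot[:2],z])-[520,10])*6)
foot=onplane(f,*B(135,265),.024)
for z in np.arange(.024,.06,.004): print(round(z,3),(proj(f,np.r_[foot[:2],z])-[520,10])*6)
yd=np.array([.0195,.9998]);
for zt in (.036,.038,.04,.042):
  for n,p in [('p1',B(372,282)),('p2',B(590,190))]:
    P=onplane(f,*p,zt);print(zt,n,np.round(P,4))
for zt in (.034,.036,.038,.04): print('ptr',zt,np.round(onplane(f,*B(537,350),zt),4))
E
```

```text
0.024 [155.5 385.5]
0.028 [188.84100002 381.72473369]
0.032 [223.92195143 377.7458113 ]
0.036 [260.88393758 373.54621969]
0.04 [299.88384703 369.10698946]
0.044 [341.09666741 364.40690464]
0.048 [384.71819337 359.4221591 ]
0.052 [430.96823897 354.12594773]
0.056 [480.09446833 348.48797759]
0.024 [132.5 262.5]
0.028 [165.75977487 255.52129945]
0.032 [200.7821874  248.16599172]
0.036 [237.71242245 240.40253986]
0.04 [276.71219252 232.19576401]
0.044 [317.9621761  223.50629715]
0.048 [361.66490369 214.28993998]
0.052 [408.0481908  204.49689217]
0.056 [457.36924362 194.07083162]
0.036 p1 [ 0.433  -0.1691  0.036 ]
0.036 p2 [ 0.4332 -0.1549  0.036 ]
0.038 p1 [ 0.4327 -0.1704  0.038 ]
0.038 p2 [ 0.4329 -0.1564  0.038 ]
0.04 p1 [ 0.4323 -0.1717  0.04  ]
0.04 p2 [ 0.4325 -0.1579  0.04  ]
0.042 p1 [ 0.432 -0.173  0.042]
0.042 p2 [ 0.4322 -0.1593  0.042 ]
ptr 0.034 [ 0.4423 -0.1586  0.034 ]
ptr 0.036 [ 0.4418 -0.16    0.036 ]
ptr 0.038 [ 0.4414 -0.1614  0.038 ]
ptr 0.04 [ 0.4409 -0.1629  0.04  ]
```

{"api": "carry_out", "payload": {"deltas": [[-0.005, 0, 0, 1, 0, 0], [-0.005, 0, 0, 1, 0, 0], [-0.005, 0, 0, 1, 0, 0], [-0.005, 0, 0, 0.8, 0, 0], [0, 0, 0, 0.2, 0, 0]]}}

```text
t: 21.95
eef_pos: [0.4717, -0.2986, 0.0333]
ee_rot: [-2.553, 1.569, 3.049]
force: [1.3, -0.2, -0.2]
width: 0.0528
```

```bash
python3 snap.py wrist w14; python3 - <<'E'
from h import *
from station import arm
s=arm.get_state();go(s,(.4719,-.2995,.0333),np.radians(50.0));print(s['moment'])
E
python3 zm.py w14 w14z 440 640 0 130 4
```

```text
pos [ 0.4717 -0.2986  0.0333] tooly ang 50.98 q [-0.21  0.37 -0.48  0.   -0.72 -2.04] w 0.0528 F [ 1.3 -0.2 -0.2] t 21.95
shift units [0. 0. 0.] turn units [-9.76 -0.03  0.01]
pos [ 0.4717 -0.2986  0.0333] tooly ang 50.98 q [-0.21  0.37 -0.48  0.   -0.72 -2.04] w 0.0532 F [ 0.5 -0.6 -2.8] t 22.0
shift units [ 0.   -0.01  0.02] turn units [ 0.25 -0.02  0.02]
[-0.1826311  -0.3201751   0.02128022]
```

View pics/w14z.png

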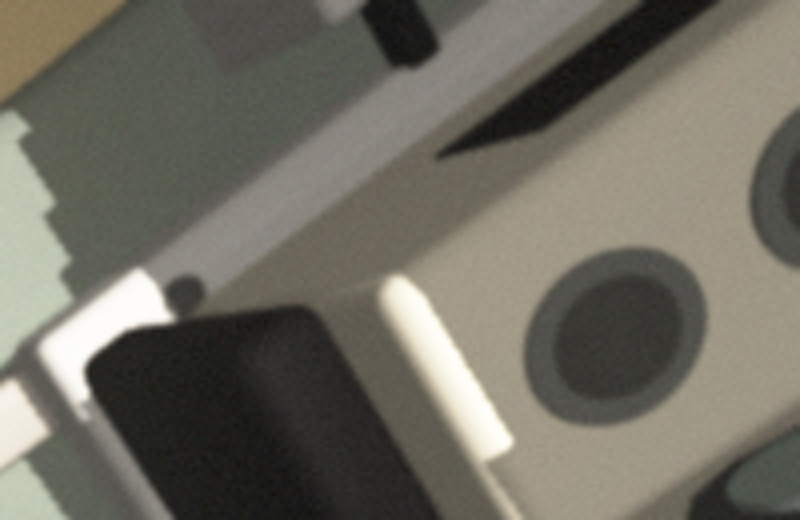

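{"api": "carry_out", "payload": {"deltas": [[0, 0, 0, 0.25, 0, 0], [0, 0, 0, 0, 0, 0]]}}

```text
t: 22.2
eef_pos: [0.4717, -0.2986, 0.0333]
ee_rot: [-2.545, 1.569, 3.043]
force: [0.4, -0.5, -1.3]
width: 0.0533
```

{"api": "carry_out", "payload": {"deltas": [[0, 0, 0, 0, 0, 0], [0, 0, 0, 0, 0, 0], [0, 0, 0, 0, 0, 0], [0, 0, 0, 0, 0, 0]], "hand": 0.2}}

```text
t: 22.6
eef_pos: [0.4715, -0.2987, 0.0337]
ee_rot: [-2.484, 1.569, 3.106]
force: [-1.1, -0.9, 0.4]
width: 0.0697
```

```bash
python3 - <<'E'
from h import *
from station import arm
s=arm.get_state();go(s,(.4717,-.299,.2),np.radians(50.0))
E
```

```text
pos [ 0.4715 -0.2987  0.0337] tooly ang 50.29 q [-0.21  0.37 -0.48  0.   -0.72 -2.05] w 0.0697 F [-1.1 -0.9  0.4] t 22.6
shift units [-4.16 -0.01  0.  ] turn units [ 0.07 -0.02  0.02]
```

Rise straight up.

{"api": "carry_out", "payload": {"deltas": [[-0.3, 0, 0, 0, 0, 0], [-0.7, 0, 0, 0, 0, 0], [-1, 0, 0, 0, 0, 0], [-1, 0, 0, 0, 0, 0], [-1, 0, 0, 0, 0, 0]]}}

```text
t: 23.1
eef_pos: [0.4679, -0.2977, 0.1963]
ee_rot: [-2.681, 1.557, 2.909]
force: [1.5, -0.8, -0.4]
width: 0.0699
```

{"api": "carry_out", "payload": {"deltas": [[-0.3, 0.3, -0.7, 0, 0, 0], [0, 0.2, -0.5, 0, 0, 0], [0, 0, 0, 0, 0, 0]]}}

```text
t: 23.4
eef_pos: [0.4464, -0.2522, 0.2196]
ee_rot: [-0.524, 1.57, -1.217]
force: [-1.1, 0.3, -0.3]
width: 0.0703
```

```bash
python3 snap.py wrist w15; python3 snap.py top t3; python3 zm.py t3 t3z 310 430 180 250 6.6
```

```text
pos [ 0.4464 -0.2522  0.2196] tooly ang 50.27 q [-0.13  0.09 -0.35  0.   -1.12 -2.13] w 0.0703 F [-1.1  0.3 -0.3] t 23.4
shift units [0. 0. 0.] turn units [-9.93  0.01  0.01]
pos [ 0.4471 -0.253   0.2197] tooly ang 50.28 q [-0.13  0.1  -0.35  0.   -1.12 -2.13] w 0.0702 F [ 0.4 -0.4  0.6] t 23.45
shift units [0. 0. 0.] turn units [-9.93  0.02  0.02]
```

View pics/w15.png

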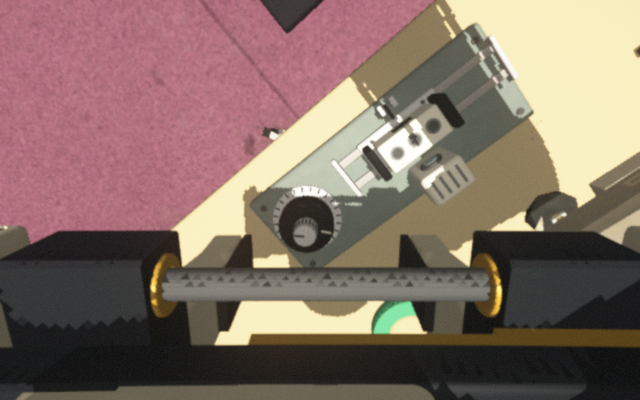

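View pics/t3z.png

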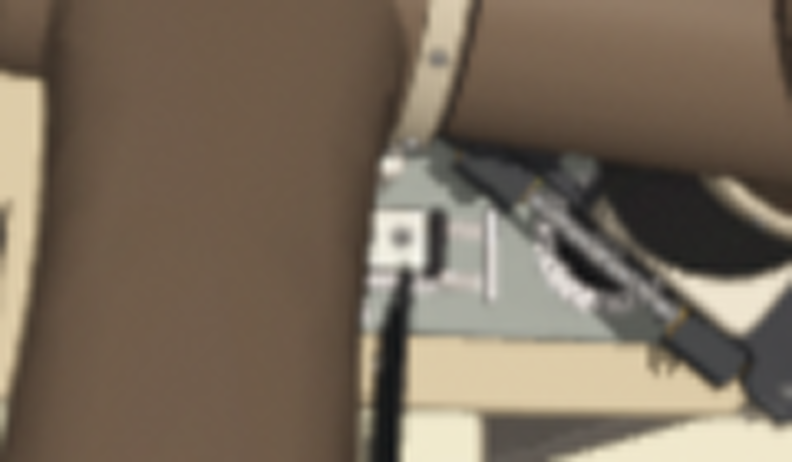

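{"api": "carry_out", "payload": {"deltas": [[-0.03, 0.4, 0, -1, 0, 0], [-0.03, 0.4, 0, -1, 0, 0], [-0.03, 0.4, 0, -1, 0, 0], [-0.03, 0.4, 0, -1, 0, 0], [-0.03, 0.2, 0, -1, 0, 0]]}}

```text
t: 24.0
eef_pos: [0.4871, -0.1942, 0.2239]
ee_rot: [-2.388, 1.566, -2.724]
force: [0.6, 0.5, -0.4]
width: 0.0698
```

{"api": "carry_out", "payload": {"deltas": [[0, 0.2, 0, -1, 0, 0], [0, 0, -0.2, -1, 0, 0], [0, 0, -0.2, -1, 0, 0], [0, 0, -0.2, -1, 0, 0], [0, 0, 0, -0.8, 0, 0]]}}

```text
t: 24.5
eef_pos: [0.4672, -0.1831, 0.2215]
ee_rot: [-2.929, 1.559, -2.914]
force: [-0.2, 0.1, 0.4]
width: 0.0702
```

```bash
python3 - <<'E'
from h import *
from station import arm
s=arm.get_state();go(s,(.425,-.168,.2),np.radians(90))
E
```

```text
pos [ 0.4672 -0.1831  0.2215] tooly ang 90.83 q [ 0.02  0.08 -0.36  0.   -1.14 -1.58] w 0.0702 F [-0.2  0.1  0.4] t 24.5
shift units [ 0.55  0.39 -1.04] turn units [ 0.21 -0.17  0.04]
```

{"api": "carry_out", "payload": {"deltas": [[0.1, 0.25, -0.5, 0.2, -0.17, 0], [0, 0.15, -0.3, 0, 0, 0], [0, 0, 0, 0, 0, 0]]}}

```text
t: 24.8
eef_pos: [0.4345, -0.1684, 0.2166]
ee_rot: [-2.351, 1.566, -2.35]
force: [0.5, -0.8, 0.8]
width: 0.0698
```

```bash
python3 snap.py wrist w16;  python3 zm.py w16 w16z 170 470 110 260 2.66;python3 zm.py w16 w16y 280 380 130 200 8
```

```text
pos [ 0.4345 -0.1684  0.2166] tooly ang 90.06 q [ 0.06  0.02 -0.44  0.   -1.11 -1.63] w 0.0698 F [ 0.5 -0.8  0.8] t 24.8
shift units [0. 0. 0.] turn units [ 0.01 -0.05  0.05]
```

View pics/w16z.png

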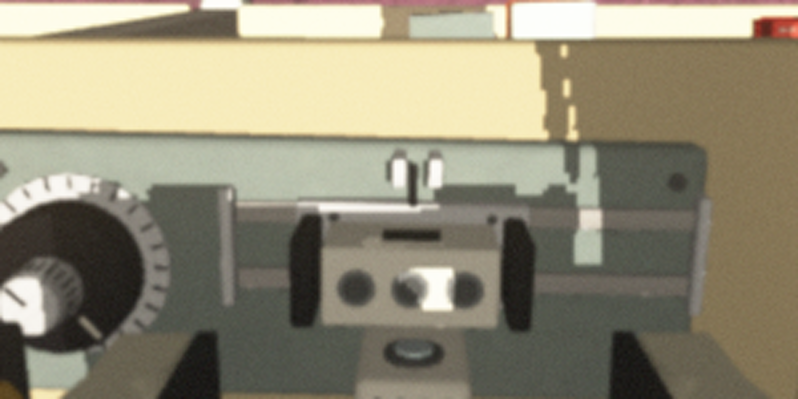

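View pics/w16y.png

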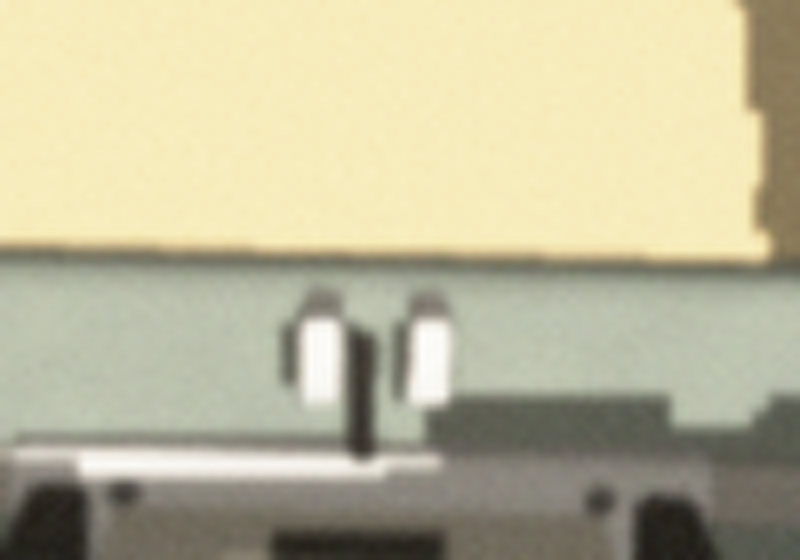

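```bash
python3 - <<'E'
from h import *
f=dict(np.load('pics/w16.npz'));a=f['pixels'].mean(2).astype(int)
for r in range(168,188): print(r,a[r,312:342])
for n,c,r,z in [('p1',280+321/8-.45,130+362/8,.0445),('p2',280+432/8-.45,130+362/8,.0445),('ptr',280+361/8-.45,130+420/8,.036)]: print(n,onplane(f,c,r,z).round(4))
E
```

```text
168 [183 186 186 183 177 144 124 125 122 126 141 180 189 188 187 185 185 185
 169 129 119 125 126 132 162 180 183 183 185 184]
169 [184 188 183 177 162 133 147 155 161 154 149 172 179 186 186 185 183 176
 161 134 148 155 155 156 161 179 182 187 184 183]
170 [184 185 176 150 133 152 212 228 231 225 177 142 144 165 177 180 174 144
 131 157 212 224 224 214 180 176 184 185 184 185]
171 [184 182 168 125 110 166 237 246 247 242 197 122  97 118 139 168 166 123
 110 178 240 246 247 239 200 180 185 186 187 187]
172 [185 188 173 118 105 176 241 248 249 245 202 116  70  74  99 151 162 119
 109 182 244 249 249 243 205 185 182 186 187 187]
173 [186 185 172 119 103 174 241 248 249 245 204 115  64  63  87 135 155 117
 112 190 244 249 248 243 207 182 185 183 183 187]
174 [185 185 171 120 106 174 240 248 249 245 206 119  64  58  83 137 157 117
 110 185 244 248 249 243 201 183 187 185 185 187]
175 [186 186 172 124 106 175 241 248 248 244 199 117  63  60  82 140 157 118
 114 191 244 249 249 242 197 183 187 188 187 187]
176 [188 185 169 121 106 174 240 248 247 244 199 113  67  60  87 143 158 115
 123 20
[... 827 characters left out ...]
72 173 173 176 177 172 160 102  61  54 100 165 179 183
 183 183 170 117  88  88  88  87  90  89  90  88]
184 [139 139 139 138 136 139 139 140 136 136 129  89  59  56  91 149 167 175
 176 176 158 115  92  90  88  90  88  93  89  89]
185 [128 129 130 128 127 127 125 122 125 122 118  84  55  53  78 124 136 145
 142 145 138 111 100  92  94  96  92  91  94  94]
186 [178 178 175 169 169 172 167 168 166 161 156 127  81  68  96 140 152 154
 153 147 150 146 132 112 101  98  99 100 100 100]
187 [231 231 229 229 229 230 227 227 225 224 223 207 158 144 172 210 209 204
 202 203 202 200 185 143 120 122 116 120 118 121]
p1 [ 0.4324 -0.1748  0.0445]
p2 [ 0.4324 -0.1617  0.0445]
ptr [ 0.4414 -0.1701  0.036 ]
```

{"api": "carry_out", "payload": {"deltas": [[0.6, 0, 0.1, 0, -0.05, 0.05], [0.9, 0, 0.1, 0, 0, 0], [0.9, 0, 0, 0, 0, 0], [0.2, 0, 0, 0, 0, 0], [0, 0, 0, 0, 0, 0]]}}

```text
t: 25.35
eef_pos: [0.4493, -0.1704, 0.1124]
ee_rot: [-0.336, 1.565, -0.333]
force: [-0.4, 0.1, 1.1]
width: 0.0702
```

```bash
python3 snap.py wrist w17;  python3 zm.py w17 w17z 200 460 60 260 3;python3 zm.py w17 w17y 280 380 90 180 7
```

```text
pos [ 0.4493 -0.1704  0.1124] tooly ang 90.18 q [ 0.05  0.15 -0.57  0.   -0.85 -1.62] w 0.0702 F [-0.4  0.1  1.1] t 25.35
shift units [0. 0. 0.] turn units [0.04 0.08 0.03]
```

View pics/w17z.png

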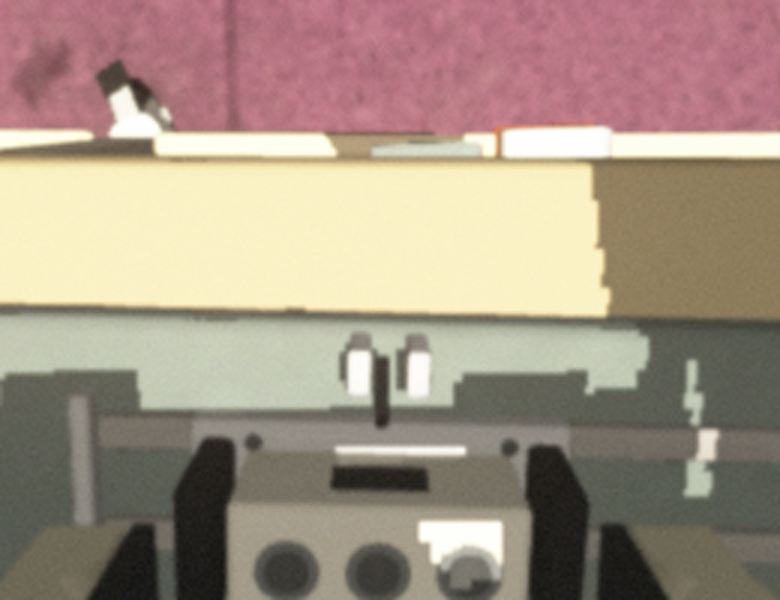

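```bash
python3 - <<'E'
from h import *
f=dict(np.load('pics/w17.npz'));a=f['pixels'].mean(2).astype(int)
for r in (177,180,183,186,189,192,195,198): print(r,a[r,310:348])
Z=lambda x,y:(200+(x+.5)/3-.5,60+(y+.5)/3-.5)
for n,p,z in [('p1',Z(359,373),.0445),('p2',Z(418,373),.0445),('ptr',Z(382,390),.036),('ptr',Z(382,390),.04),('carL',Z(193,412),.04),('carR',Z(570,425),.04),('h1',Z(253,442),.04),('h2',Z(510,447),.04)]: print(n,z,onplane(f,*p,z).round(4))
E
```

```text
177 [195 196 187 157 136 129 178 222 227 230 229 230 219 168 125 130 172 183
 186 188 193 176 130 106 102 105 140 189 197 195 196 194 183 176 186 194
 192 193]
180 [196 196 180 126 104 146 226 249 251 251 251 251 243 201 122  75  63  62
  66 108 174 175 124  97 103 129 212 248 251 251 251 251 246 217 193 193
 197 194]
183 [198 197 179 128 102 147 227 248 250 251 251 250 242 194 113  75  60  61
  65 107 175 176 127  97  99 143 226 248 250 250 251 251 243 210 191 195
 197 196]
186 [196 196 181 142 124 155 229 249 250 250 250 249 238 179 108  73  56  56
  64 106 174 175 123  94  98 146 230 249 251 250 250 249 237 190 188 194
 195 195]
189 [192 192 193 191 181 173 228 246 250 249 250 248 237 178 102  68  62  58
  61 105 176 182 140 122 122 159 231 247 249 249 249 248 236 198 190 194
 197 197]
192 [191 194 189 194 190 194 192 197 201 201 203 200 198 178 122  65  59  59
  67 114 175 195 193 195 193 197 212 221 222 221 217 212 203 195 193 193
 196 190]
195 [149 138 141 138 139 139 138 139 142 144 138 140 137 132 100  64  54  54
  62  84 128 139 138 139 142 141 141 141 141 141 140 141 140 140 139 142
 141 139]
198 [103 101 104 101  99 101 102  99 105 100 100 104 102  95  89  64  50  45
  48  64  91 101 102  99 101 101 103  98  97  98 101  97  99  97  99 100
  99  98]
p1 0.0445 [ 0.4318 -0.175   0.0445]
p2 0.0445 [ 0.4318 -0.1621  0.0445]
ptr 0.036 [ 0.4378 -0.1699  0.036 ]
ptr 0.04 [ 0.4368 -0.1699  0.04  ]
carL 0.04 [ 0.442  -0.2123  0.04  ]
carR 0.04 [ 0.4448 -0.1276  0.04  ]
h1 0.04 [ 0.4491 -0.1991  0.04  ]
h2 0.04 [ 0.45   -0.1409  0.04  ]
```

{"api": "carry_out", "payload": {"deltas": [[-1, 0, 0, 0, 0, 0], [-1, -0.3, -0.1, 0, 0, 0], [-0.6, -1, -0.2, 0, 0, 0], [0, -1, -0.2, 0, 0, 0], [0, -0.5, -0.2, 0, 0, 0]]}}

```text
t: 25.9
eef_pos: [0.4255, -0.2856, 0.232]
ee_rot: [-0.446, 1.552, -0.435]
force: [-0.0, -0.2, 0.0]
width: 0.0701
```

{"api": "carry_out", "payload": {"deltas": [[0, 0, 0, 0, 0, 0]]}}

```text
t: 26.0
eef_pos: [0.4255, -0.288, 0.2348]
ee_rot: [-0.446, 1.548, -0.437]
force: [-0.1, -0.2, 0.6]
width: 0.0703
```

```bash
python3 snap.py wrist w18;  python3 zm.py w18 w18z 200 480 100 260 2.8; python3 zm.py w18 w18y 250 350 140 230 7;python3 zm.py w15 w15y 275 345 190 260 8
```

```text
pos [ 0.4255 -0.288   0.2348] tooly ang 90.49 q [-0.21  0.07 -0.34  0.01 -1.13 -1.36] w 0.0703 F [-0.1 -0.2  0.6] t 26.0
shift units [0. 0. 0.] turn units [0.12 0.29 0.14]
```

View pics/w18z.png

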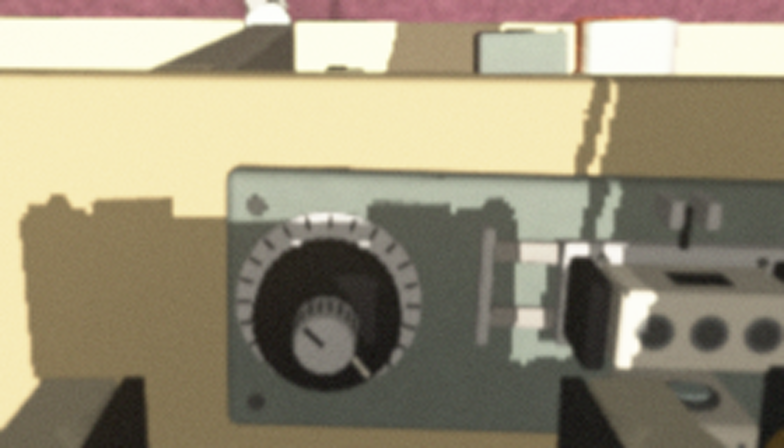

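View pics/w15y.png

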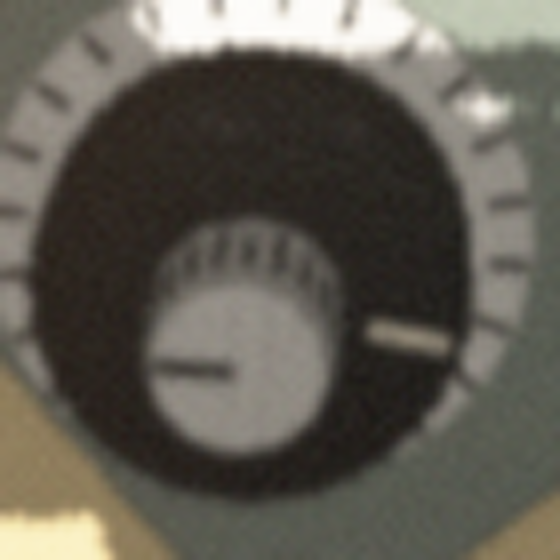

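```bash
python3 - <<'E'
from h import *
def A(n,p,q,z):
    f=dict(np.load(f'pics/{n}.npz'));a=onplane(f,*p,z);b=onplane(f,*q,z);d=b-a;print(n,np.degrees(np.arctan2(d[1],d[0])).round(1),a.round(4),b.round(4))
Z=lambda x,y,x0,y0,k:(x0+(x+.5)/k-.5,y0+(y+.5)/k-.5)
A('w1',Z(87,198,175,135,2.66),Z(64,180,175,135,2.66),.0735)
A('w11',Z(384,349,260,95,6),Z(425,307,260,95,6),.0735)
A('w15',Z(232,373,275,190,8),Z(155,367,275,190,8),.0735)
A('w18',Z(324,345,200,100,2.8),Z(304,328,200,100,2.8),.0735)
A('w11',Z(480,353,260,95,6),Z(548,368,260,95,6),.0515)
A('w15',Z(370,331,275,190,8),Z(447,345,275,190,8),.0515)
A('w18',Z(350,360,200,100,2.8),Z(368,376,200,100,2.8),.0515)
E
```

```text
w1 -131.0 [ 0.4726 -0.2994  0.0735] [ 0.4663 -0.3066  0.0735]
w11 -135.0 [ 0.4708 -0.2998  0.0735] [ 0.4652 -0.3053  0.0735]
w15 -134.5 [ 0.4719 -0.3003  0.0735] [ 0.4657 -0.3065  0.0735]
w18 -131.8 [ 0.4718 -0.2992  0.0735] [ 0.4657 -0.306   0.0735]
w11 166.9 [ 0.4572 -0.2958  0.0515] [ 0.4474 -0.2935  0.0515]
w15 39.3 [ 0.4844 -0.2905  0.0515] [ 0.4918 -0.2844  0.0515]
w18 47.0 [ 0.486  -0.2905  0.0515] [ 0.4922 -0.2838  0.0515]
```

{"api": "carry_out", "payload": {"deltas": [[-0.03, 0, 0, -1, 0.1, 0.1], [-0.03, 0, 0, -1, 0, 0], [-0.03, 0, 0, -1, 0, 0], [-0.03, 0, 0, -1, 0, 0], [-0.03, 0, 0, -1, 0, 0]]}}

```text
t: 26.55
eef_pos: [0.4278, -0.2851, 0.2469]
ee_rot: [-0.581, 1.551, -0.209]
force: [-0.5, 0.6, -0.3]
width: 0.0702
```

{"api": "carry_out", "payload": {"deltas": [[-0.03, 0, 0, -1, 0, 0], [-0.03, 0, 0, -1, 0, 0], [-0.03, 0, 0, -1, 0, 0], [-0.03, 0, 0, -1, 0, 0], [-0.03, 0, 0, -1, 0, 0]]}}

```text
t: 27.05
eef_pos: [0.4303, -0.2813, 0.2589]
ee_rot: [-0.957, 1.545, -0.216]
force: [0.0, -0.4, -0.5]
width: 0.0703
```

{"api": "carry_out", "payload": {"deltas": [[-0.03, 0, 0, -1, 0, 0], [-0.03, 0, 0, -1, 0, 0], [0, 0, 0, 0, 0, 0]]}}

```text
t: 27.35
eef_pos: [0.4318, -0.2791, 0.2648]
ee_rot: [-1.109, 1.541, -0.219]
force: [0.2, 0.6, 0.3]
width: 0.07
```

```bash
python3 - <<'E'
from h import *
from station import arm
s=arm.get_state();go(s,(.4718,-.299,.0333),np.radians(140))
E
```

```text
pos [ 0.4318 -0.2791  0.2648] tooly ang 141.0 q [-0.19  0.05 -0.3   0.   -1.2  -0.49] w 0.07 F [0.2 0.6 0.3] t 27.35
shift units [ 5.82 -0.94  0.17] turn units [0.25 0.19 0.38]
```

Align above the knob at height first, then descend.

{"api": "carry_out", "payload": {"deltas": [[0.3, -0.5, 0.1, 0.2, 0.19, 0.38], [0.6, -0.4, 0.1, 0, 0, 0], [0.9, 0, 0, 0, 0, 0], [0.9, 0, 0, 0, 0, 0], [0, 0, 0, 0, 0, 0]], "hand": 0.1}}

```text
t: 27.85
eef_pos: [0.4701, -0.2943, 0.16]
ee_rot: [-1.138, 1.562, -0.269]
force: [-0.2, 1.0, -0.5]
width: 0.0789
```

```bash
python3 - <<'E'
from h import *
from station import arm
s=arm.get_state();go(s,(.4718,-.299,.034),np.radians(140))
E
```

```text
pos [ 0.4701 -0.2943  0.16  ] tooly ang 139.77 q [-0.21  0.21 -0.36  0.   -0.99 -0.5 ] w 0.0789 F [-0.2  1.  -0.5] t 27.85
shift units [ 3.15 -0.08 -0.07] turn units [-0.06  0.05  0.11]
```

{"api": "carry_out", "payload": {"deltas": [[0.4, -0.08, -0.07, 0, 0.05, 0.11], [0.8, 0, 0, 0, 0, 0], [0.6, 0, 0, 0, 0, 0], [0.2, 0, 0, 0, 0, 0], [0, 0, 0, 0, 0, 0]]}}

```text
t: 28.35
eef_pos: [0.4769, -0.2999, 0.086]
ee_rot: [-1.359, 1.561, -0.492]
force: [0.2, 0.2, 0.4]
width: 0.079
```

```bash
python3 - <<'E'
from h import *
from station import arm
s=arm.get_state();go(s,(.4718,-.299,.034),np.radians(140))
E
```

```text
pos [ 0.4769 -0.2999  0.086 ] tooly ang 139.69 q [-0.21  0.3  -0.43  0.   -0.83 -0.49] w 0.079 F [0.2 0.2 0.4] t 28.35
shift units [ 1.3   0.12 -0.07] turn units [-0.08  0.03  0.13]
```

{"api": "carry_out", "payload": {"deltas": [[0.1, 0.12, -0.07, 0, 0.03, 0.13], [0.4, 0, 0, 0, 0, 0], [0.4, 0, 0, 0, 0, 0], [0, 0, 0, 0, 0, 0]]}}

```text
t: 28.75
eef_pos: [0.4748, -0.3, 0.0555]
ee_rot: [-1.188, 1.563, -0.321]
force: [0.1, -1.5, 1.1]
width: 0.079
```

```bash
python3 - <<'E'
from h import *
from station import arm
s=arm.get_state();go(s,(.4718,-.299,.034),np.radians(140))
E
```

```text
pos [ 0.4748 -0.3     0.0555] tooly ang 139.7 q [-0.21  0.34 -0.46  0.   -0.76 -0.49] w 0.079 F [ 0.1 -1.5  1.1] t 28.75
shift units [ 0.54  0.08 -0.03] turn units [-0.07  0.04  0.11]
```

{"api": "carry_out", "payload": {"deltas": [[0.2, 0.08, -0.03, -0.05, 0.04, 0.1], [0.25, 0.02, 0, 0, 0, 0], [0.1, 0, 0, 0, 0, 0], [0, 0, 0, 0, 0, 0]]}}

```text
t: 29.15
eef_pos: [0.4725, -0.2988, 0.0353]
ee_rot: [-1.18, 1.566, -0.308]
force: [-0.5, 0.6, 0.5]
width: 0.0787
```

```bash
python3 - <<'E'
from h import *
from station import arm
s=arm.get_state();go(s,(.4718,-.299,.034),np.radians(140))
E
```

```text
pos [ 0.4725 -0.2988  0.0353] tooly ang 139.94 q [-0.21  0.37 -0.48  0.   -0.72 -0.49] w 0.0787 F [-0.5  0.6  0.5] t 29.15
shift units [ 0.03  0.01 -0.01] turn units [-0.01  0.02  0.06]
```

{"api": "carry_out", "payload": {"deltas": [[0, 0, 0, 0, 0, 0], [0, 0, 0, 0, 0, 0], [0, 0, 0, 0, 0, 0], [0, 0, 0, 0, 0, 0], [0, 0, 0, 0, 0, 0]], "hand": 1}}

```text
t: 29.65
eef_pos: [0.4724, -0.2986, 0.0359]
ee_rot: [-1.125, 1.567, -0.254]
force: [0.4, 0.4, -1.5]
width: 0.0531
```

{"api": "carry_out", "payload": {"deltas": [[0, 0, 0, 0, 0, 0]]}}

```text
t: 29.75
eef_pos: [0.4725, -0.2986, 0.036]
ee_rot: [-1.121, 1.566, -0.25]
force: [-0.5, 0.2, -1.7]
width: 0.0531
```

```bash
python3 - <<'E'
from h import *
from station import arm
s=arm.get_state();go(s,(.4718,-.299,.034),np.radians(143.2))
E
```

```text
pos [ 0.4725 -0.2986  0.036 ] tooly ang 139.93 q [-0.21  0.37 -0.48  0.   -0.72 -0.49] w 0.0531 F [-0.5  0.2 -1.7] t 29.75
shift units [ 0.05  0.01 -0.02] turn units [-0.82  0.03  0.06]
```

{"api": "carry_out", "payload": {"deltas": [[0, 0, 0, -0.4, 0, 0], [0, 0, 0, -0.38, 0, 0], [0, 0, 0, 0, 0, 0]]}}

```text
t: 30.05
eef_pos: [0.4724, -0.2986, 0.036]
ee_rot: [-1.174, 1.566, -0.243]
force: [1.2, 0.6, -0.1]
width: 0.0531
```

```bash
python3 - <<'E'
from h import *
from station import arm
s=arm.get_state();go(s,(.4718,-.299,.034),np.radians(143.2))
E
```

```text
pos [ 0.4724 -0.2986  0.036 ] tooly ang 143.34 q [-0.21  0.37 -0.48  0.   -0.72 -0.43] w 0.0531 F [ 1.2  0.6 -0.1] t 30.05
shift units [ 0.05  0.01 -0.02] turn units [0.03 0.02 0.06]
```

Turned back 3.4°. Release and lift.

{"api": "carry_out", "payload": {"deltas": [[0, 0, 0, 0, 0, 0], [0, 0, 0, 0, 0, 0], [0, 0, 0, 0, 0, 0], [0, 0, 0, 0, 0, 0], [0, 0, 0, 0, 0, 0]], "hand": 0.1}}

```text
t: 30.55
eef_pos: [0.4729, -0.299, 0.0362]
ee_rot: [-1.25, 1.566, -0.319]
force: [0.4, -0.4, -0.8]
width: 0.0784
```

{"api": "carry_out", "payload": {"deltas": [[-0.3, 0, 0, 0, 0, 0], [-0.7, 0, 0, 0, 0, 0], [-1, 0, 0, 0, 0, 0], [-1, 0, 0, 0, 0, 0], [-1, 0, 0, 0, 0, 0]]}}

```text
t: 31.05
eef_pos: [0.4683, -0.2977, 0.1987]
ee_rot: [1.987, 1.564, 2.918]
force: [1.0, 0.3, -0.0]
width: 0.0791
```

{"api": "carry_out", "payload": {"deltas": [[-0.03, 0, 0, 1, 0, 0], [-0.03, 0, 0, 1, 0, 0], [-0.03, 0, 0, 1, 0, 0], [-0.03, 0, 0, 1, 0, 0], [-0.03, 0, 0, 1, 0, 0]]}}

```text
t: 31.55
eef_pos: [0.4714, -0.2993, 0.2194]
ee_rot: [-0.977, 1.559, -0.406]
force: [-0.9, -1.1, 0.4]
width: 0.079
```

{"api": "carry_out", "payload": {"deltas": [[-0.03, 0.4, -0.2, 1, 0, 0], [-0.03, 0.5, -0.2, 1, 0, 0], [-0.03, 0.5, -0.2, 1, 0, 0], [-0.03, 0.5, 0, 1, 0, 0], [-0.03, 0.5, 0, 1, 0, 0]]}}

```text
t: 32.05
eef_pos: [0.4091, -0.2231, 0.2286]
ee_rot: [-0.622, 1.556, -0.419]
force: [0.3, 0.5, -0.3]
width: 0.0793
```

```bash
python3 - <<'E'
from h import *
from station import arm
s=arm.get_state();go(s,(.44,-.168,.2),np.radians(90))
E
```

```text
pos [ 0.4091 -0.2231  0.2286] tooly ang 101.66 q [-0.07 -0.   -0.44  0.01 -1.12 -1.3 ] w 0.0793 F [ 0.3  0.5 -0.3] t 32.05
shift units [0.72 1.2  1.03] turn units [2.91 0.19 0.11]
```

{"api": "carry_out", "payload": {"deltas": [[0, 0.4, 0.3, 1, 0.19, 0.1], [0, 0.5, 0.3, 1, 0, 0], [0, 0.3, 0.2, 0.9, 0, 0], [0, 0, 0, 0, 0, 0]]}}

```text
t: 32.45
eef_pos: [0.4331, -0.168, 0.2338]
ee_rot: [-0.227, 1.565, -0.235]
force: [-0.8, 0.2, 0.2]
width: 0.0788
```

```bash
python3 snap.py wrist w19;  python3 zm.py w19 w19z 140 480 90 270 2.35;python3 zm.py w19 w19y 280 380 120 190 8
```

```text
pos [ 0.4331 -0.168   0.2338] tooly ang 89.52 q [ 0.06 -0.   -0.42  0.   -1.15 -1.64] w 0.0788 F [-0.8  0.2  0.2] t 32.45
shift units [0. 0. 0.] turn units [-0.12  0.08  0.02]
```

View pics/w19z.png

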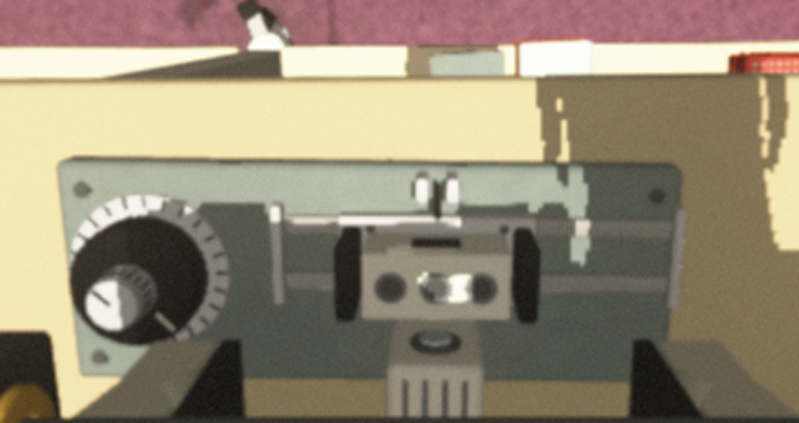

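View pics/w19y.png

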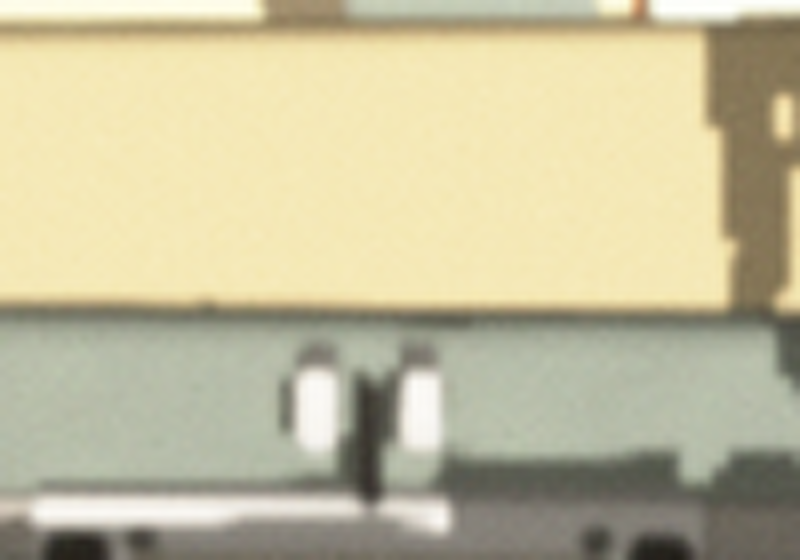

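```bash
python3 zm.py w19 w19k 165 245 160 240 7; python3 snap.py top t4 | tail -1; python3 snap.py side s4 >/dev/null
```

```text
shift units [0. 0. 0.] turn units [-0.09  0.08  0.02]
```

View pics/w19k.png

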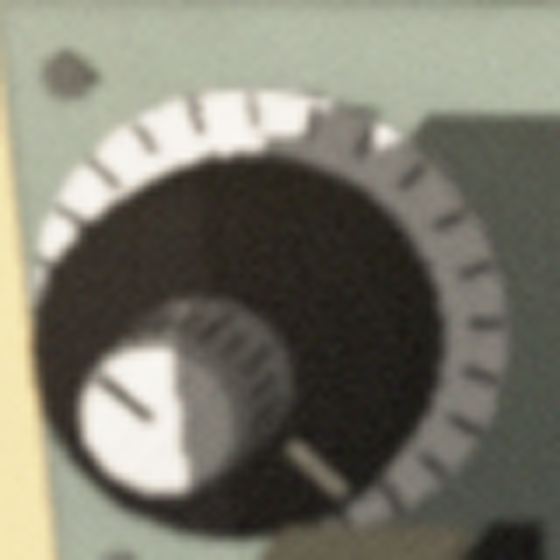

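View pics/t4.png

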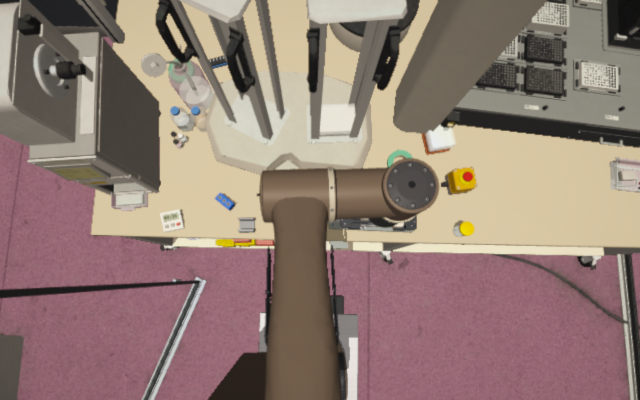

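```bash
python3 - <<'E'
from h import *
from station import arm
f=dict(np.load('pics/w19.npz'))
Z=lambda x,y:(165+(x+.5)/7-.5,160+(y+.5)/7-.5)
a=onplane(f,*Z(152,416),.0735);b=onplane(f,*Z(100,375),.0735);d=b-a;print(np.degrees(np.arctan2(d[1],d[0])),b)
print(arm.job_done())
E
```

```text
-133.18088414680832 [ 0.46529388 -0.30639352  0.0735    ]
the job is handed in; nothing more can be done
None
```

The job is done and handed in at about 32.6 s. The cassette stands upright on the carriage between the two end stops, and the pointer is mid-way between the posts of the read mark.

**What I did:** I lifted the cassette out of the holder by its ends and set it down upright on the bench. I took it again by its long sides, stood it on the carriage and let go. Then I turned the outer ring clockwise by about 128.6°.

**Not strictly as asked:** that turn took the carriage about 1.5 mm too far. I gripped the ring again and turned it back about 3.4° counter-clockwise.

**Last checks:**
- **Pointer:** in the last wrist picture it is within about 0.1 mm of mid-way between the posts.
- **Fine knob:** its line is at -133°. Readings before the ring was turned were -131° and -135°, so it is unchanged within the measuring error.
- **Jar and timer:** the last top view shows the timer where it was. The jar had been partly hidden by the arm at the start, but it also shows where I had measured it.
- **Marker:** the arm hid it in the last top view, so its place was not checked again; no move came near it.
- **Disagreement:** my early measurements of the carriage's start differed by about 2 mm (pointer against carriage edges), which is where the overshoot came from.

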